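Open the slide-lid box and hang up its lid

TASK

Open the wooden slide-lid box: raise the end of the lid that carries the eye over the lip of the box, then slide the lid out of its grooves. Lay it down, take it by its long edges instead, and hang it by its eye on the peg of the stand, pushed in past the swinging keeper so that the keeper drops back behind the eye. Leave the lid hanging still from the peg and leave the loose things around (heel die, round die, sanding block, tape roll) where they are.

Things in the scene. Friction and masses are not known exactly. Their poses are not given: they have to be found in the camera images.
- box: Open wooden box 184 x 74 x 57.5 mm, fixed to the table. Origin: centre of its underside; x along its length, z up; exit end at -x. The lid lies on groove floors 38 mm above the origin, x -82.5 to +82.5 mm, 2 mm side play. Side walls are 47 mm high ahead of x = -26 mm. The lid leaves towards -x and is clear of the whole box after 175 mm.
- box_lip (a point): Middle of the top of the lip across the exit end, 88 mm from the box's origin towards -x, 43 mm above it; box axes. It stands 5 mm above the groove floor: the lid cannot slide until its eye end is raised more than 5 mm.
- box_cover (a point): Middle of the opening between the cover strips, level with their underside, at their front end (x = -26 mm, 52.5 mm above the box's origin). From here to the rear end two strips overlap the lid's long edges by 6 mm and hold it down, with 6.5 mm play above the 8 mm lid: the eye end can rise about 9 mm while the tail stays in. Clear of the strips after sliding 110 mm.
- lid_mid (a point): Centre, half-way up, of the loose plywood lid: board 165 (x) x 58 (y) x 8 mm, 0.10 to 0.17 kg. x runs from the eye end (-x) to the tail (+x), z up out of the face with the eye. An upright steel eye plate, 36 long (x), 8 thick (y), 38 mm tall, stands on the top face, its middle 60.5 mm from here towards -x. In the box the lid's axes equal the box's.
- lid_eye (a point): Centre of the 25 mm round hole through the eye plate, running along y; at (-60.5, 0, +24) mm from lid_mid, 20 mm above the top face; 5.5 mm of plate above and beside it. Same axes as lid_mid. When the lid hangs by it the tail points down, about 27 degrees off plumb, the underside leaning on the rest block.
- stand: Fixed dark steel stand, foot 130 x 110 mm. Origin on the table under the peg; the peg points to -x out of a post (30 mm wide, front face at x = +20 mm, 272 mm high), z up. Level peg, 10 mm thick, axis 215 mm up, tip at x = -95 mm. Above it a 14 mm wide arm, underside 46 mm over the axis, carries the keeper at x = -65 mm: room for the eye plate, not for fingers.
- peg_tip (a point): Free end of the peg, on its axis; same axes as the stand.
- peg_seat (a point): Point on the peg axis where the eye plate's middle belongs: 73 mm from the tip, 43 mm behind the keeper's plane, 42 mm in front of the post; same axes as the stand. A level lid whose eye has come 13 mm past it touches the post with its long edge.
- rest_block (a point): Centre of a fixed black rubber block, 80 (x) x 50 (y) x 22 mm, on the post 105 mm below the peg; the hung lid leans against its side. Same axes as the stand.
- keeper (a joint): Angle (rad) of the gravity keeper: a light fork plate, 26 mm wide, 3 mm thick, hinged 42 mm above the peg axis and hanging down to that axis, astride the peg. 0 = hanging; grows inwards towards the post, up to 1.35; cannot swing outwards. An eye pushed along the peg swings it up with under 1 N; it drops back when the eye plate's middle is about 37 mm behind its plane.
- die_heel_mid (a point): Bystander: steel heel die, 74 x 64 x 31 mm, half-way up.
- die_round_mid (a point): Bystander: round steel die, 40 mm across, 35 mm tall, half-way up.
- sand_block_mid (a point): Bystander: brown sanding block 60 x 90 x 30 mm, half-way up.
- tape_2_mid (a point): Bystander: black tape roll 62 mm across, 19 mm tall, half-way up.

How it is judged (in metres and radians):
On the way, in this order (a step that is already met when the one before it is completed fails the run):
1. the lid's eye end is over the lip and the lid has been slid 30 to 100 mm out, still in its grooves (x of lid_mid in the frame of box between -0.1 and -0.03 m and z of lid_mid in the frame of box below 0.06 m).
2. the lid is wholly out of the box (horizontal distance between lid_mid and box above 0.17 m), for 0.1 s.
3. the lid has been laid down and let go (still, no finger on it, its middle less than 90 mm above the table) (height (world z) of lid_mid below 0.09 m and contact force between lid and the fingers below 0.1 N and linear speed of lid below 0.05 m/s), for 0.2 s.
At the end, for the whole second after the job is handed in: The lid hangs from the peg by its eye (the peg passes through the hole), tail down within 43 degrees of plumb, the eye behind the keeper and the keeper hanging down again (under 0.15 rad); the lid is released and almost still (under 80 mm/s). The loose bystanders stay within 30 mm of their places (x of lid_eye in the frame of peg_seat between -0.036 and 0.03 m and y of lid_eye in the frame of peg_seat between -0.012 and 0.012 m and z of lid_eye in the frame of peg_seat between -0.013 and 0.012 m and value of joint keeper below 0.15 rad and (angle between lid_mid's own x axis and vertical below 0.75 rad or angle between lid_mid's own x axis and vertical above 2.39 rad) and linear speed of lid below 0.08 m/s and contact force between lid and the fingers below 0.1 N); the robot touches nothing.
It fails at once if a bystander (heel die, round die, sanding block or tape roll) is moved by more than 30 mm (distance of any of die_heel_mid, die_round_mid, sand_block_mid, tape_2_mid from where it was at the start of the episode above 0.03 m).
It also fails if it takes over 64 s, if anything falls off the work surface, if the arm or the gripper's body presses on something with over 40 N, if the wrist force passes 120 N, or if a joint passes its speed limit or range.

ROBOT

A 6-joint arm with a two-finger parallel gripper is mounted at the origin on a cart in front of the work surface, level with it; the furniture and walls round the work are solid. World frame = base frame: x ahead of the robot, y to its left, z up, the work surface at z = 0. Lengths are in mm, angles in degrees, forces in N, time in s.
With the tool pointing down it reaches from about 300 to 850 mm from the base axis. Payload 4.2 kg.
Tool frame: the origin (TCP) lies at the very end of the fingers, on their centre line; the grasp point (between the pads) lies 19 mm behind it; z points along the fingers, y is the direction in which the jaws open and shut (so a half turn about z gives the same grasp; the last joint's range is limited). The gripper opens to 91 mm and grips with 3 to 60 N. Pads are 32 mm wide; open, the fingers measure 118 mm over their backs; the gripper's body (76 mm by 178 mm) begins 60 mm behind the grasp point.
Start: joints at [-67.666, 18.312, 89.639, -0, 72.044, -1.146], TCP at [229.1, -527.405, 213.976] pointing down, gripper open.
Joint ranges: [-177.97, 177.97], [-48.28, 115.42], [12.27, 149.76], [-77.06, 257.06], [2.81, 150.46], [-146.56, 146.56]. Speed limits (degrees/s): [147.25, 147.25, 180, 180, 180, 180].

INTERFACE

Orientations are given as [roll, pitch, yaw] about the fixed x, y, z axes, in that order (R = Rz(yaw) Ry(pitch) Rx(roll)).
In Python, from workcell import env gives the robot as it stands. The module is installed in compiled form; this text tells all that it offers.
- The arm moves only by the tool arm_command, never from a script. Its argument "targets" is a list of rows, each a list of 5 numbers: the closure, from 0 (fully open) to 1 (shut), then the shift along the tool's x, y, z each as a share of 50 cm, from -1 to 1, then the turn about the tool's z as a share of pi/4 rad, from -1 to 1. A call has 1 to 8 rows; each row is the pose to reach, as a shift and turn from the pose measured when the call began, along the tool's axes at that moment; what a row does not reach only later rows make up. A row lasts 1/12 s, in which the tool goes at most 41.7 mm and 7.16 degrees, less where a joint would pass 70% of its speed; a pose out of reach is approached as far as the arm can. A call with a number of a shift or a turn outside -1 to 1 is refused whole. A call with a gripper value outside its range is refused whole. The fingers move at their own pace and stop on an object; "squeeze" is the grip in N (left out, the last holds). Time passes only in rows, so rows that repeat a pose let the fingers close. It gives the time, the measured TCP pose, the force and the opening at its end, in the units of the state.
- env.state(): the state, without advancing time (a new reading comes with each control period).
- env.grab_frame(name): name is "scene" or "top" or "wrist"; returns the picture (420x560x3 uint8, red, green, blue); there is no depth.
- env.camera_params(name): a dict with "camera_matrix" (3x3 intrinsics, pixels), "R" (3x3) and "t" (3): a world point X has camera coordinates R X + t; the wrist camera has in their place "hand_eye" (4x4, takes a point from camera to tool coordinates, whose origin is the TCP and whose axes are the flange's). Camera axes: x right, y down, z forward; pixel columns grow to the right and rows downward; lengths in mm; the calibration is good to about 2 mm. A picture is of the moment at which its call begins: read the wrist's pose just before it. camera_params takes no time and is no camera call.
- env.job_done(): hands the job in, once; it reports no verdict.
The state is a dict: "time_s": time; "qpos": joint angles; "qvel": joint speeds; "effort": joint torques, N m; "ee_pos": TCP position; "ee_rot": TCP orientation; "force": force on the tool from outside, world axes, zero at the start; "torque": the same for the moment, N m; "gripper_width": finger opening in mm.
Only numpy, scipy, OpenCV 4.12 (cv2) and the standard library are available. Lean on these libraries where they do the work, as an engineer would, in place of code of your own. Each camera call takes 0.05 s, during which the arm holds its last target.

## Working session

There is one attempt and no reset: what is moved stays moved. The work goes in short steps, Python scripts to look and compute and a tool call to move; the robot and the scene stay as the last step left them, time stands still between calls to the robot, and variables do not carry over. Pictures are saved under pics/ and viewed, and the job is handed in when it is done.

Besides the shell and the picture viewer there is one more tool, called after "Emit:" in YAML: its name, and indented under it one key for each argument. arm_command: Moves the arm, as the interface text tells. Shift numbers are shares of 50 cm and turn numbers shares of pi/4 rad, none past 1 either way. Its arguments: {"type":"object","properties":{"targets":{"type":"array"},"squeeze":{"type":"number"}},"required":["targets"]}

```bash
mkdir -p pics
python3 - <<'E'
from workcell import env
import cv2
print(env.state())
for n in ["scene","top","wrist"]:
    im=env.grab_frame(n); cv2.imwrite(f"pics/{n}0.png",im[:,:,::-1]); print(n,env.camera_params(n))
E
```

```text
{'time_s': 0.0, 'qpos': array([-6.76651934e+01,  1.83522471e+01,  8.97049966e+01, -2.98075187e-03,
        7.20435705e+01, -1.14578276e+00]), 'qvel': array([ 0.0956593 , -0.01363093, -0.01816213, -0.0241683 ,  0.02858611,
        0.02626483]), 'effort': array([ 6.57786359e-05, -4.12461805e+01, -2.31969362e+01,  7.23748212e-02,
        4.55452956e-02, -1.66270465e-04]), 'ee_pos': array([ 228.90160405, -526.93746025,  213.12375263]), 'ee_rot': array([-1.79899149e+02,  8.17459008e-04,  2.34815115e+01]), 'force': array([0.30625732, 0.24358464, 0.38251377]), 'torque': array([-0.03452035,  0.00419738, -0.07635231]), 'gripper_width': 91.31376897313478}
scene {'camera_matrix': array([[417.42057053,   0.        , 277.88527548],
       [  0.        , 417.42057053, 207.35518302],
       [  0.        ,   0.        ,   1.        ]]), 'R': array([[-0.49406186, -0.86935443,  0.01121404],
       [-0.61438763,  0.33997769, -0.7119993 ],
       [ 0.61516722, -0.35866146, -0.70209062]]), 't': array([401.44063474, 414.27384991, 697.30594481])}
top {'camera_matrix': array([[448.72425729,   0.        , 28
[... 159 characters left out ...]
00615324],
       [-0.99765481, -0.01518173, -0.0667413 ],
       [ 0.06663847,  0.00718177, -0.99775134]]), 't': array([ 121.61099458,  571.79116986, 1259.87143734])}
wrist {'camera_matrix': array([[335.00062052,   0.        , 274.38175178],
       [  0.        , 335.00062052, 211.96537983],
       [  0.        ,   0.        ,   1.        ]]), 'hand_eye': array([[ 5.20154414e-04, -9.67635398e-01, -2.52351870e-01,
         7.04781864e+01],
       [ 9.99999344e-01,  7.60801038e-04, -8.56042566e-04,
        -9.25718991e-01],
       [ 1.02032665e-03, -2.52351259e-01,  9.67635159e-01,
        -1.72071553e+02],
       [ 0.00000000e+00,  0.00000000e+00,  0.00000000e+00,
         1.00000000e+00]])}
```

View pics/scene0.png

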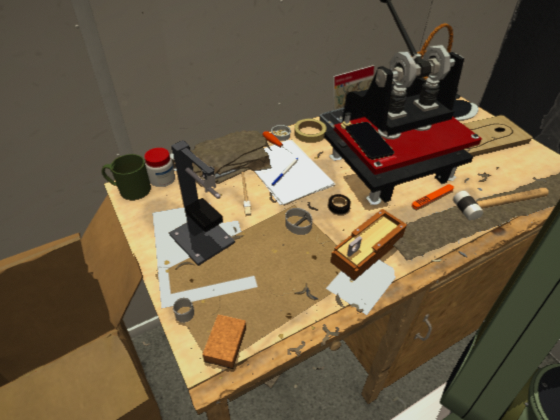

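View pics/top0.png

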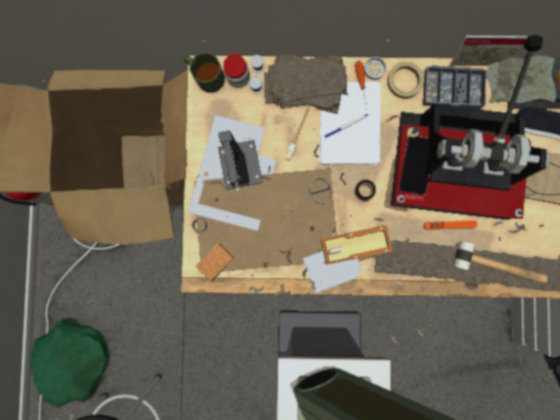

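View pics/wrist0.png

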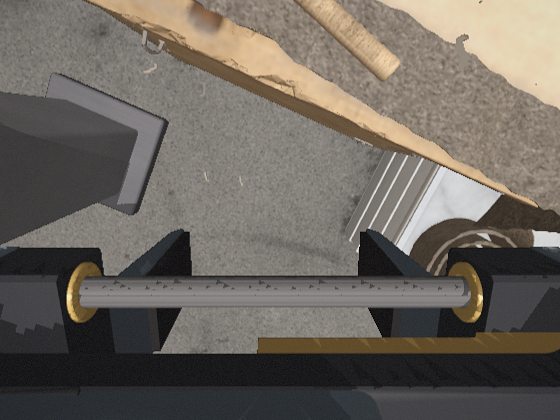

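The scene view has the box at about (369,242) with the eye plate at its left end, and the stand at about (200,210). In the top view the box is at (356,245) and the stand at (240,158). I'll enlarge both.

Run:
```python
import cv2
t=cv2.imread("pics/top0.png"); s=cv2.imread("pics/scene0.png")
def crop(im,x0,y0,w,h,k,n): cv2.imwrite("pics/"+n,cv2.resize(im[y0:y0+h,x0:x0+w],None,fx=k,fy=k,interpolation=cv2.INTER_CUBIC))
crop(t,310,215,95,75,8,"c1.png"); crop(t,185,115,95,75,8,"c2.png"); crop(s,320,200,95,75,8,"c3.png"); crop(s,160,135,95,130,4.5,"c4.png")
```

```text
(no output)
```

View pics/c1.png

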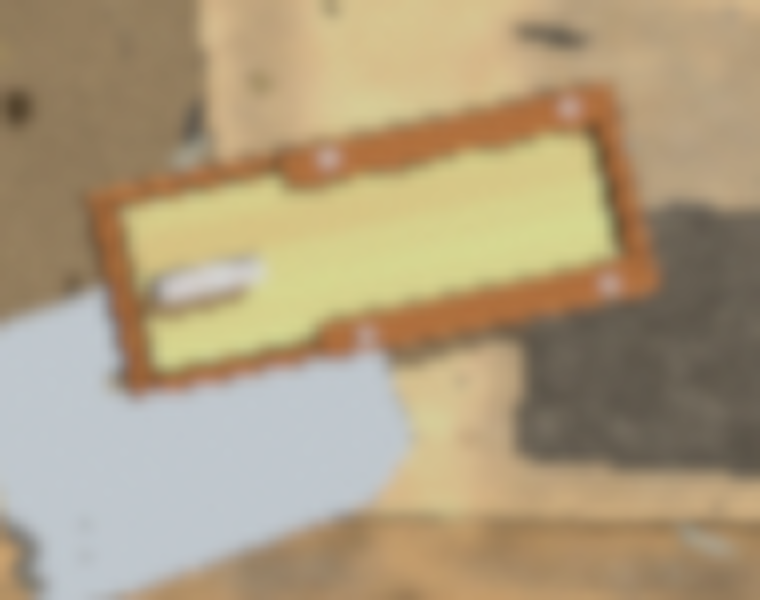

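View pics/c2.png

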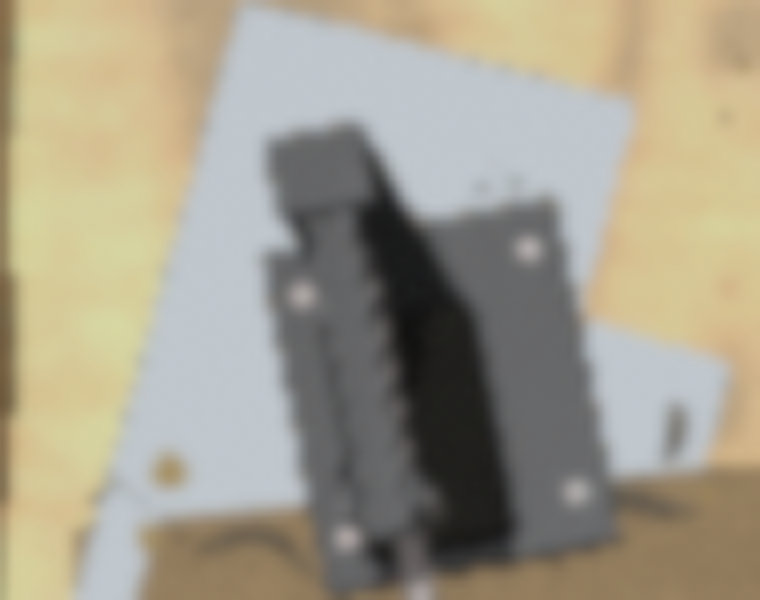

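View pics/c3.png

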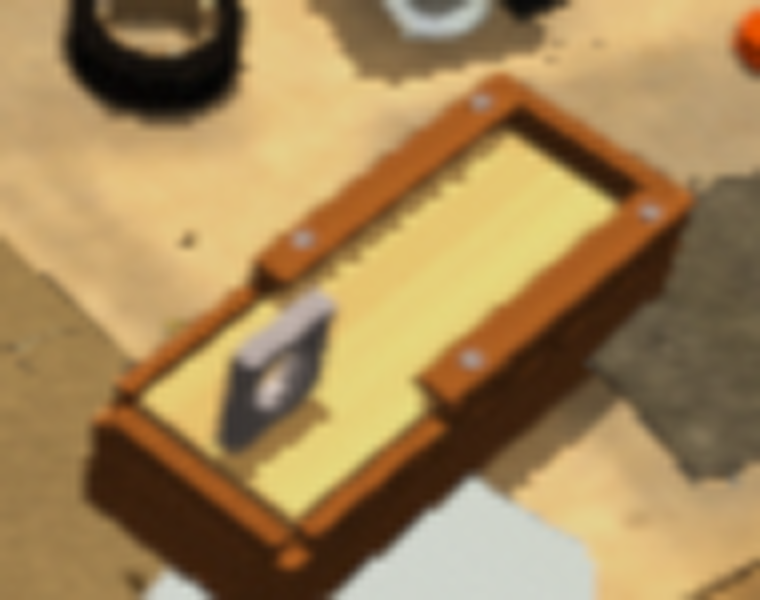

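View pics/c4.png

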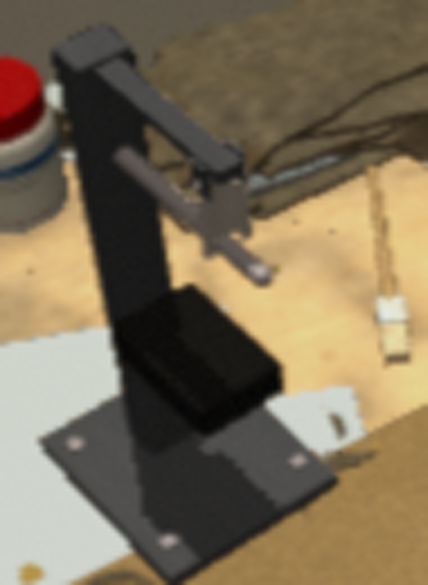

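```bash
cat > h.py <<'E'
import numpy as np, cv2
from workcell import env
from scipy.spatial.transform import Rotation as Rn
def ray(name,px,pose=None):
    c=env.camera_params(name); K=c["camera_matrix"]
    d=np.linalg.solve(K,[px[0],px[1],1.])
    if name=="wrist":
        p,r=pose; R=Rn.from_euler('xyz',r,degrees=True).as_matrix(); H=c["hand_eye"]
        return p+R@H[:3,3], R@H[:3,:3]@d
    R,t=c["R"],c["t"]; return -R.T@t, R.T@d
def onz(name,px,z,pose=None):
    o,d=ray(name,px,pose); return o+d*(z-o[2])/d[2]
def proj(name,X,pose=None):
    c=env.camera_params(name); K=c["camera_matrix"]
    if name=="wrist":
        p,r=pose; R=Rn.from_euler('xyz',r,degrees=True).as_matrix(); H=c["hand_eye"]
        Y=H[:3,:3].T@(R.T@(np.array(X)-p)-H[:3,3])
    else: Y=c["R"]@np.array(X)+c["t"]
    u=K@Y; return u[:2]/u[2]
def tri(obs):
    A=np.zeros((3,3));b=np.zeros(3)
    for o,d in obs:
        d=d/np.linalg.norm(d);P=np.eye(3)-np.outer(d,d);A+=P;b+=P@o
    X=np.linalg.solve(A,b); return X
E
python3 - <<'E'
from h import *
np.set_printoptions(precision=1,suppress=True)
c1=lambda p:(p[0]/8+310-.44,p[1]/8+215-.44)
c2=lambda p:(p[0]/8+185-.44,p[1]/8+115-.44)
c3=lambda p:(p[0]/8+320-.44,p[1]/8+200-.44)
c4=lambda p:(p[0]/4.5+160-.4,p[1]/4.5+135-.4)
rl=onz("top",c1((612,86)),57.5); rr=onz("top",c1((661,286)),57.5)
fl=onz("top",c1((88,193)),47); fr=onz("top",c1((128,393)),43)
print("box",rl,rr,fl,fr)
x=((rl+rr)/2-(fl+fr)/2);print("yaw",np.degrees(np.arctan2(x[1],x[0])),np.hypot(*x[:2]),np.hypot(*(rl-rr)[:2]),(rl+rr+fl+fr)/4)
# scene
rl=onz("scene",c3((498,74)),57.5); rr=onz("scene",c3((692,196)),57.5); fr=onz("scene",c3((292,560)),43); fl=onz("scene",c3((100,415)),43)
x=((rl+rr)/2-(fl+fr)/2);print("scene",rl,rr,fl,fr,np.degrees(np.arctan2(x[1],x[0])),np.hypot(*x[:2]),(rl+rr+fl+fr)/4)
# foot
for z in (8,):
  f=[onz("top",c2(p),z) for p in [(265,250),(553,200),(617,540),(330,592)]]
  print("foot",*f,sum(f)/4); a=(f[0]+f[1]-f[2]-f[3])/2; print(np.degrees(np.arctan2(a[1],a[0])),np.hypot(*a[:2]))
a=onz("top",c2((417,600)),215);print("tip top",a)
tip=tri([ray("top",c2((416,603))),ray("scene",c4((264,275)))]);print(tip)
print("tip scene z215",onz("scene",c4((264,275)),215))
for n,p,z in [("round",(183,310),18),("ring",(298,220),15),("sand",(225,340),30),("tape",(340,203),10)]: print(n,onz("scene",p,z))
for n,p,z in [("round",(200,225),18),("ring",(319,190),15),("sand",(214,262),30),("tape",(366,190),10)]: print(n,onz("top",p,z))
E
```

```text
box [ 528.1 -136.1   57.5] [ 459.7 -153.    57.5] [488.5  43.3  47. ] [419.5  28.4  43. ]
yaw -77.53404072803896 184.72235888379313 70.43505091627566 [473.9 -54.3  51.2]
scene [ 528.4 -132.6   57.5] [ 460.  -149.9   57.5] [485.8  44.4  43. ] [418.1  27.8  43. ] -76.58716377333997 182.3390391320876 [473.1 -52.6  50.2]
foot [753.4 342.8   8. ] [773.3 238.4   8. ] [649.2 212.7   8. ] [628.8 316.    8. ] [701.2 277.5   8. ]
11.928746287716578 127.04443903770253
tip top [603.6 258.2 215. ]
[602.2 257.9 217.6]
tip scene z215 [604.7 256.7 215. ]
round [523.2 391.2  18. ]
ring [629.8  45.4  15. ]
sand [413.2 344.9  30. ]
tape [632.9 -88.   10. ]
round [522.2 385.5  18. ]
ring [627.9  47.3  15. ]
sand [418.5 340.6  30. ]
tape [630.5 -88.2  10. ]
```

Run:
```python
import cv2
t=cv2.imread("pics/top0.png")
def crop(im,x0,y0,w,h,k,n): cv2.imwrite("pics/"+n,cv2.resize(im[y0:y0+h,x0:x0+w],None,fx=k,fy=k,interpolation=cv2.INTER_CUBIC))
crop(t,180,105,260,190,3,"c5.png")
```

```text
(no output)
```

View pics/c5.png

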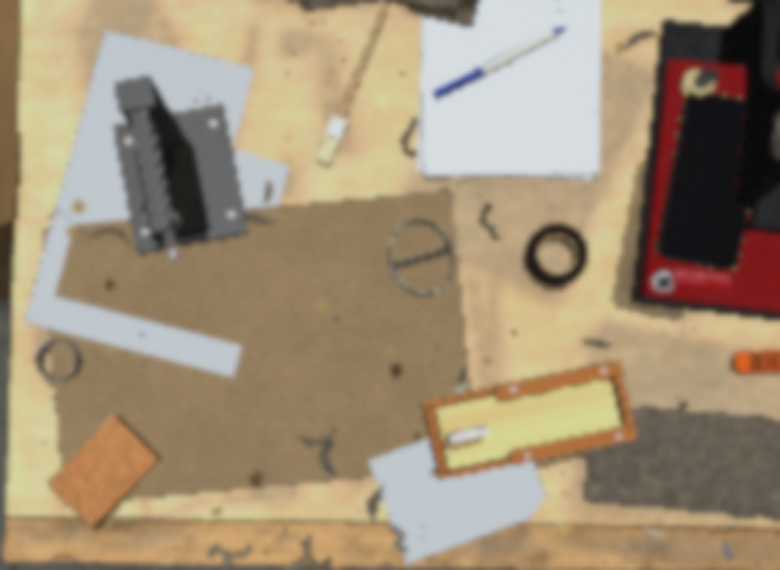

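```bash
cat >> h.py <<'E'
np.set_printoptions(precision=4,suppress=True)
def go(target,yaw=None):
    s=env.state(); R=Rn.from_euler('xyz',s['ee_rot'],degrees=True).as_matrix()
    d=R.T@(np.array(target)-s['ee_pos'])
    t=0 if yaw is None else -((yaw-s['ee_rot'][2]+180)%360-180)/45
    print("t",round(s['time_s'],2),"pos",s['ee_pos'].round(1),"rot",s['ee_rot'].round(2),"w",round(s['gripper_width'],1))
    print("shares",(d/500).round(4),"turn",round(t,4),"mm",np.linalg.norm(d).round(1))
E
python3 -c "
from h import *
go([450,20,214],103)"
```

```text
t 0.15 pos [ 228.9 -527.   213.3] rot [-179.92   -0.     23.48] w 91.1
shares [ 0.8414 -0.8274 -0.0002] turn -1.7672 mm 590.0
```

Emit:
arm_command:
  targets:
    - [0, 0.84, -0.83, 0, -1]
    - [0, 0.84, -0.83, 0, -1]
    - [0, 0.84, -0.83, 0, -1]
    - [0, 0.84, -0.83, 0, -1]
    - [0, 0.84, -0.83, 0, -1]
    - [0, 0.84, -0.83, 0, -1]
    - [0, 0.84, -0.83, 0, -1]
    - [0, 0.84, -0.83, 0, -1]
  squeeze: 30

```text
time_s: 0.82
ee_pos: [353.1, -216.0, 213.9]
ee_rot: [-180.0, -0.1, 68.5]
force: [1.0, -0.3, -0.1]
gripper_width: 91.3
```

```bash
python3 -c "
from h import *
go([450,20,214],103)"
```

```text
t 0.82 pos [ 353.1 -216.   213.9] rot [-179.96   -0.06   68.52] w 91.3
shares [0.5102 0.0074 0.0003] turn -0.7663 mm 255.1
```

Emit:
arm_command:
  targets:
    - [0, 0.51, 0.007, 0, -0.766]
    - [0, 0.51, 0.007, 0, -0.766]
    - [0, 0.51, 0.007, 0, -0.766]
    - [0, 0.51, 0.007, 0, -0.766]
    - [0, 0.51, 0.007, 0, -0.766]
    - [0, 0.51, 0.007, 0, -0.766]
    - [0, 0.51, 0.007, 0, -0.766]
    - [0, 0.51, 0.007, 0, -0.766]

```text
time_s: 1.48
ee_pos: [450.2, 22.0, 213.8]
ee_rot: [-180.0, -0.1, 103.3]
force: [0.2, -0.1, -0.3]
gripper_width: 90.9
```

```bash
python3 -c "
from h import *
go([450,20,214],103)
s=env.state();print(repr(s['ee_pos']),s['ee_rot'],s['qpos'])
cv2.imwrite('pics/w1.png',env.grab_frame('wrist')[:,:,::-1])"
```

```text
t 1.48 pos [450.2  22.  213.8] rot [-179.97   -0.09  103.25] w 90.9
shares [-0.0038 -0.0014 -0.0004] turn 0.0056 mm 2.0
array([450.2444,  22.0239, 213.7891]) [-179.9652   -0.0852  103.2504] [  1.2819   7.0899 104.6897   0.0819  68.2721 -11.9989]
```

View pics/w1.png

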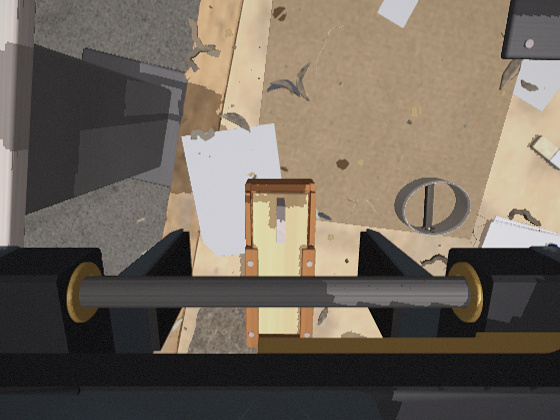

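The wrist view shows the box almost upright in the picture, with the lip at row 185, the eye plate at columns 276–285, and two screws at row 263. Next I'll enlarge it for edge positions.

Run:
```python
import cv2
t=cv2.imread("pics/w1.png")
cv2.imwrite("pics/c6.png",cv2.resize(t[172:272,235:330],None,fx=6,fy=6,interpolation=cv2.INTER_CUBIC))
```

```text
(no output)
```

View pics/c6.png

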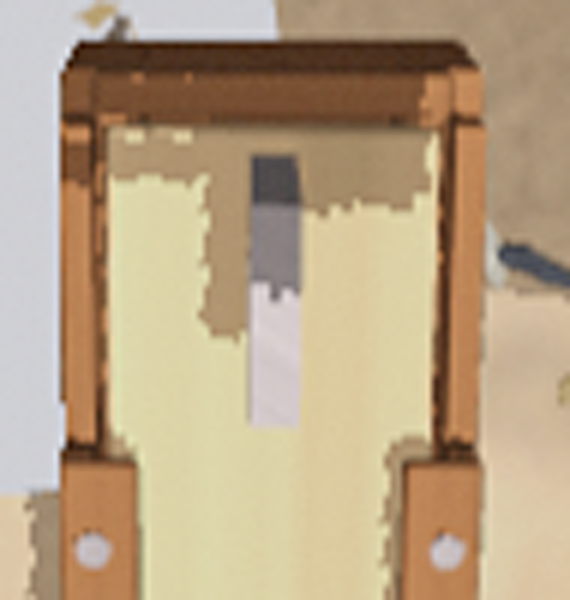

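Run:
```python
from h import *
np.set_printoptions(precision=1,suppress=True)
P=(np.array([450.2444,22.0239,213.7891]),np.array([-179.9652,-0.0852,103.2504]))
q=lambda p:(p[0]/6+235-.42,p[1]/6+172-.42)
w=lambda p,z:onz("wrist",q(p),z,P)
pl=[w(p,84) for p in [(250,205),(299,205),(300,425),(250,425)]]
print("plate",*pl,sum(pl)/4)
a=(pl[0]+pl[1]-pl[2]-pl[3])/2;print(np.degrees(np.arctan2(a[1],a[0])),np.linalg.norm(a))
L=w((62,462),57.5);Rr=w((481,462),57.5);print("strip front",L,Rr,np.linalg.norm(L-Rr))
s1=w((93,551),57.5);s2=w((447,551),57.5);d=s2-s1;print("screws",s1,s2,np.degrees(np.arctan2(d[1],d[0])))
# rear screws
for p in [(251,334),(307,334)]: print(onz("wrist",p,57.5,P))
l1=w((62,123),47);l2=w((484,123),47);print("lip",l1,l2,(l1+l2)/2)
```

```text
plate [451.4  21.8  84. ] [458.7  23.5  84. ] [467.4 -11.4  84. ] [459.7 -13.2  84. ] [459.3   5.2  84. ]
103.6618110492816 35.94297971989719
strip front [431.8 -36.5  57.5] [502.6 -19.8  57.5] 72.78687061379777
screws [440.6 -51.5  57.5] [501.1 -37.3  57.5] 13.28037463417049
[ 459.6 -134.3   57.5]
[ 520.5 -119.9   57.5]
lip [418.9  19.9  47. ] [489.3  36.5  47. ] [454.1  28.2  47. ]
```

```bash
python3 -c "
from h import *
go([459.3,5.3,54],103.2)"
```

```text
t 1.53 pos [449.5  20.4 213.7] rot [-179.92   -0.05  103.14] w 91.3
shares [-0.0342  0.0126  0.3194] turn -0.0014 mm 160.8
```

Emit:
arm_command:
  targets:
    - [0.4, -0.034, 0.0125, 0.06, 0]
    - [0.5, -0.034, 0.0125, 0.12, 0]
    - [0.5, -0.034, 0.0125, 0.18, 0]
    - [0.5, -0.034, 0.0125, 0.24, 0]
    - [0.5, -0.034, 0.0125, 0.29, 0]
    - [0.5, -0.034, 0.0125, 0.319, 0]
    - [0.5, -0.034, 0.0125, 0.319, 0]
    - [0.5, -0.034, 0.0125, 0.319, 0]

```text
time_s: 2.2
ee_pos: [458.4, 3.9, 54.0]
ee_rot: [-179.8, -0.1, 103.0]
force: [-0.2, 0.4, -0.1]
gripper_width: 45.8
```

```bash
python3 -c "
from h import *
go([459.3,5.3,54],103.2)
cv2.imwrite('pics/w2.png',env.grab_frame('wrist')[:,:,::-1])"
```

```text
t 2.2 pos [458.4   3.9  54. ] rot [-179.81   -0.06  103.  ] w 45.8
shares [0.0024 0.0024 0.    ] turn -0.0043 mm 1.7
```

View pics/w2.png

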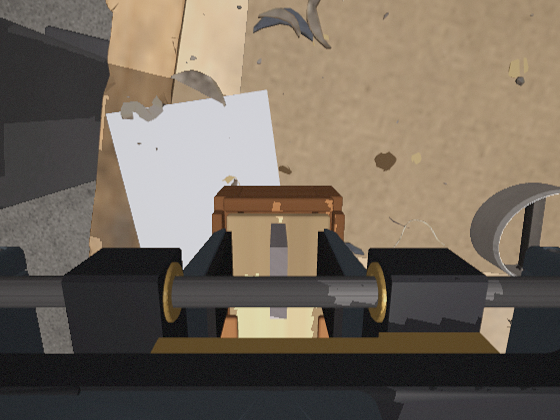

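The plate sits midway between the fingers at column 279, rows 224–318. Closing on it.

Emit:
arm_command:
  targets:
    - [0.7, 0.0024, 0.0024, 0, 0]
    - [0.9, 0.0024, 0.0024, 0, 0]
    - [1, 0.0024, 0.0024, 0, 0]
    - [1, 0.0024, 0.0024, 0, 0]
    - [1, 0.0024, 0.0024, 0, 0]
    - [1, 0.0024, 0.0024, 0, 0]
    - [1, 0.0024, 0.0024, 0, 0]
  squeeze: 30

```text
time_s: 2.83
ee_pos: [460.3, 5.6, 55.1]
ee_rot: [-180.0, -0.0, 103.0]
force: [-0.7, -0.3, 3.0]
gripper_width: 7.7
```

Emit:
arm_command:
  targets:
    - [1, 0, 0, -0.004, 0]
    - [1, 0, 0, -0.008, 0]
    - [1, 0, 0, -0.0125, 0]
    - [1, 0, 0, -0.0125, 0]

```text
time_s: 3.17
ee_pos: [460.2, 5.7, 61.6]
ee_rot: [-180.0, -0.0, 103.0]
force: [-0.5, -0.5, -1.3]
gripper_width: 7.6
```

```bash
python3 -c "
from h import *
go([459.3,5.3,61],103.2); print(env.state()['force'],env.state()['torque'])
cv2.imwrite('pics/s3.png',cv2.resize(env.grab_frame('scene')[200:290,310:425,::-1],None,fx=6,fy=6,interpolation=cv2.INTER_CUBIC))
cv2.imwrite('pics/w3.png',env.grab_frame('wrist')[:,:,::-1])
print(env.state()['ee_pos'],env.state()['force'])
"
```

```text
t 3.17 pos [460.2   5.7  61.6] rot [-179.95   -0.03  103.04] w 7.6
shares [-0.0004 -0.002   0.0011] turn -0.0035 mm 1.2
[-0.5203 -0.4729 -1.3361] [ 0.0677 -0.0483 -0.0169]
[460.3539   5.6787  61.4102] [-0.0682 -0.7938 -2.3095]
```

View pics/s3.png

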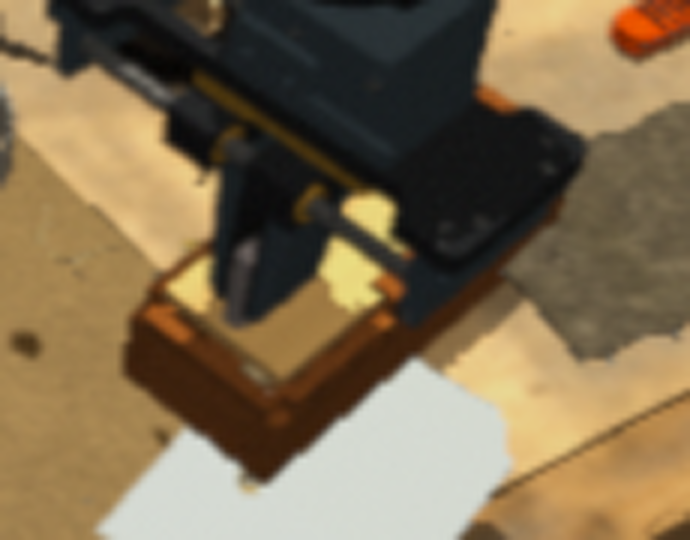

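View pics/w3.png

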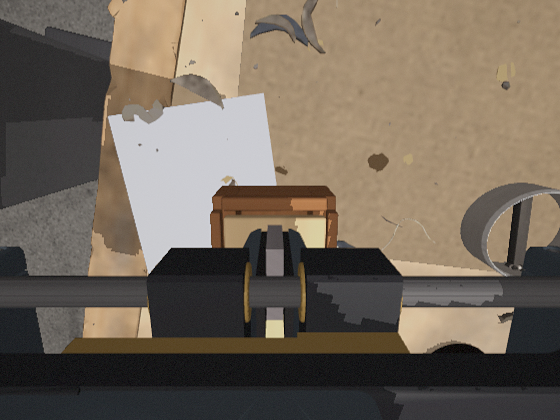

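Force z is about −1.3 to −2.3 N, so the lid's weight is on the gripper. The scene view shows the eye end lifted to the lip's top. I'll slide a short way and watch the force.

Emit:
arm_command:
  targets:
    - [1, 0.004, 0, -0.001, 0]
    - [1, 0.01, 0, -0.001, 0]
    - [1, 0.016, 0, -0.001, 0]
    - [1, 0.024, 0, -0.001, 0]
    - [1, 0.03, 0, -0.001, 0]

```text
time_s: 3.68
ee_pos: [456.6, 20.7, 61.7]
ee_rot: [-179.9, -0.0, 103.1]
force: [0.4, -2.3, -3.9]
gripper_width: 7.9
```

Emit:
arm_command:
  targets:
    - [1, 0.012, 0, 0, 0]
    - [1, 0.024, 0, 0, 0]
    - [1, 0.036, 0, 0, 0]
    - [1, 0.048, 0, 0, 0]
    - [1, 0.06, 0, 0, 0]
    - [1, 0.072, 0, 0, 0]

```text
time_s: 4.18
ee_pos: [448.3, 56.5, 61.8]
ee_rot: [-179.9, -0.0, 103.1]
force: [0.3, -0.6, -3.4]
gripper_width: 7.9
```

```bash
python3 -c "
from h import *
go([459.3,5.3,61],103.2); print(env.state()['force'],env.state()['torque'])
cv2.imwrite('pics/s4.png',cv2.resize(env.grab_frame('scene')[190:290,290:425,::-1],None,fx=5,fy=5,interpolation=cv2.INTER_CUBIC))
"
```

```text
t 4.18 pos [448.3  56.5  61.8] rot [-179.94   -0.03  103.07] w 7.9
shares [-0.1047 -0.0017  0.0015] turn -0.0028 mm 52.4
[ 0.2897 -0.5861 -3.3573] [ 0.0386 -0.1279  0.0373]
```

View pics/s4.png

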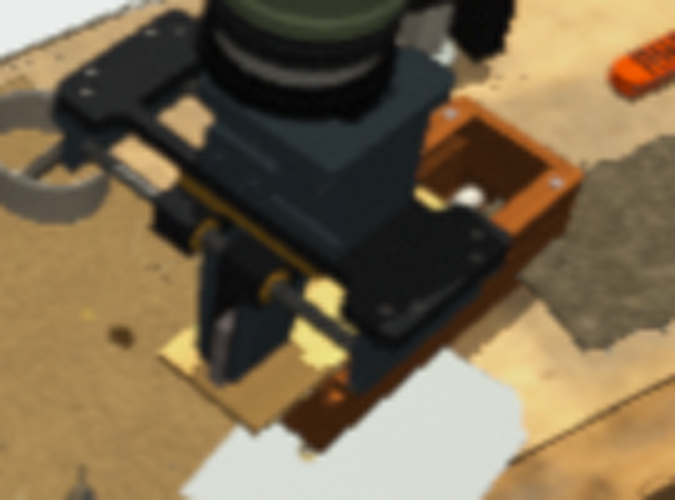

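The lid projects about 52 mm over the lip. Sliding on out of the strips.

Emit:
arm_command:
  targets:
    - [1, 0.02, 0, 0, 0]
    - [1, 0.04, 0, 0, 0]
    - [1, 0.06, 0, 0, 0]
    - [1, 0.08, 0, 0, 0]
    - [1, 0.1, 0, 0, 0]
    - [1, 0.12, 0, 0, 0]
    - [1, 0.14, 0, 0, 0]

```text
time_s: 4.82
ee_pos: [432.1, 126.6, 62.0]
ee_rot: [-180.0, -0.1, 103.1]
force: [-0.1, -0.7, -1.1]
gripper_width: 7.6
```

Emit:
arm_command:
  targets:
    - [1, 0.01, 0, -0.03, 0]
    - [1, 0.03, 0, -0.06, 0]
    - [1, 0.07, 0, -0.08, 0]
    - [1, 0.11, 0, -0.08, 0]
    - [1, 0.15, 0.01, -0.08, 0]
    - [1, 0.17, 0.03, -0.08, 0]
    - [1, 0.17, 0.05, -0.08, 0]
    - [1, 0.17, 0.05, -0.08, 0]

```text
time_s: 5.48
ee_pos: [439.2, 216.4, 102.4]
ee_rot: [179.9, -0.1, 103.2]
force: [0.7, -0.1, -1.5]
gripper_width: 7.8
```

```bash
python3 -c "
from h import *
go([436,204,18],103.2); print(env.state()['force'],env.state()['torque'])
cv2.imwrite('pics/s5.png',cv2.resize(env.grab_frame('scene')[190:330,220:405,::-1],None,fx=4,fy=4,interpolation=cv2.INTER_CUBIC))
"
```

```text
t 5.48 pos [439.2 216.4 102.4] rot [179.89  -0.09 103.17] w 7.8
shares [-0.023  -0.0122  0.1687] turn -0.0006 mm 85.3
[ 0.6798 -0.0784 -1.5017] [ 0.0593 -0.1135 -0.0084]
```

View pics/s5.png

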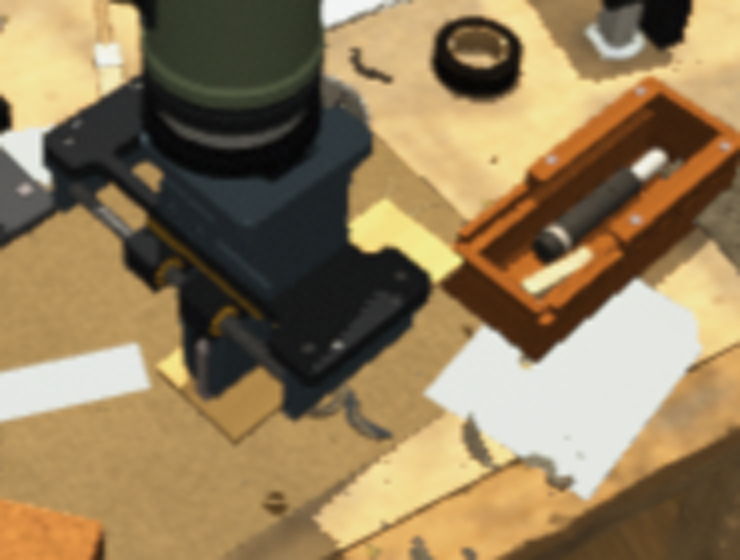

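The lid is out and clear of the box. Lowering it.

Emit:
arm_command:
  targets:
    - [1, 0, 0, 0.05, 0]
    - [1, 0, 0, 0.1, 0]
    - [1, 0, 0, 0.13, 0]
    - [1, 0, 0, 0.15, 0]
    - [1, 0, 0, 0.16, 0]
    - [1, 0, 0, 0.165, 0]
    - [1, 0, 0, 0.167, 0]

```text
time_s: 6.12
ee_pos: [437.9, 215.0, 18.6]
ee_rot: [-180.0, -0.1, 103.1]
force: [-0.6, -0.5, -1.5]
gripper_width: 7.8
```

Emit:
arm_command:
  targets:
    - [1, 0, 0, 0.002, 0]
    - [1, 0, 0, 0.004, 0]
    - [1, 0, 0, 0.004, 0]

```text
time_s: 6.37
ee_pos: [438.3, 215.0, 17.2]
ee_rot: [180.0, -0.1, 103.1]
force: [-0.2, -0.1, -0.7]
gripper_width: 7.8
```

Emit:
arm_command:
  targets:
    - [1, 0, 0, 0.002, 0]
    - [1, 0, 0, 0.003, 0]
    - [0.9, 0, 0, 0.003, 0]
    - [0.6, 0, 0, 0.003, 0]
    - [0.4, 0, 0, 0.002, 0]
    - [0.3, 0, 0, 0.002, 0]
    - [0.3, 0, 0, 0.001, 0]
    - [0.3, 0, 0, 0.001, 0]

```text
time_s: 7.03
ee_pos: [438.4, 215.1, 16.7]
ee_rot: [180.0, -0.1, 103.1]
force: [-0.3, 0.4, 0.8]
gripper_width: 39.8
```

Emit:
arm_command:
  targets:
    - [0, 0, 0, -0.06, 0]
    - [0, 0, 0, -0.13, 0]
    - [0, -0.03, 0, -0.2, 0]
    - [0, -0.08, 0, -0.25, 0]
    - [0, -0.12, 0, -0.25, 0]
    - [0, -0.12, 0, -0.25, 0]
    - [0, -0.12, 0, -0.25, 0]

```text
time_s: 7.62
ee_pos: [451.8, 156.0, 141.7]
ee_rot: [180.0, -0.1, 103.0]
force: [-0.2, 0.4, -0.4]
gripper_width: 86.3
```

```bash
python3 -c "
from h import *
s=env.state();print(repr(s['ee_pos']),repr(s['ee_rot']),s['gripper_width'])
cv2.imwrite('pics/w5.png',env.grab_frame('wrist')[:,:,::-1])
cv2.imwrite('pics/t5.png',env.grab_frame('top')[:,:,::-1])
cv2.imwrite('pics/s6.png',env.grab_frame('scene')[:,:,::-1])
"
```

```text
array([451.8163, 155.9762, 141.6796]) array([179.9618,  -0.0892, 102.9537]) 86.3250746401944
```

View pics/w5.png

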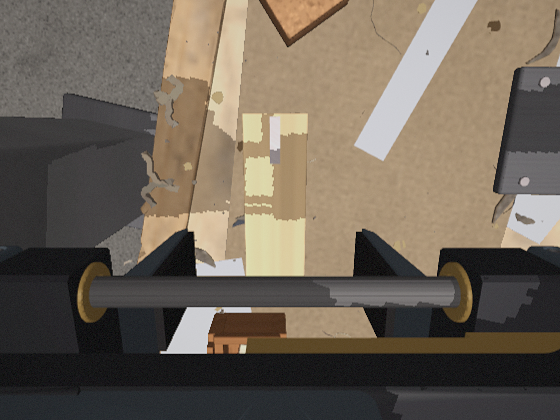

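View pics/s6.png

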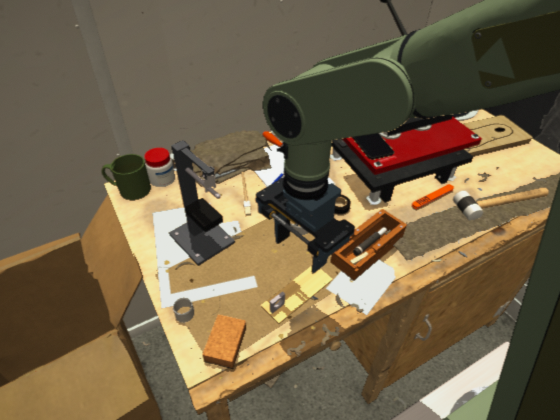

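The lid lies flat. In the wrist view its eye end is at row 114, columns 243–308, with the eye plate at about (274,140).

Run:
```python
from h import *
import subprocess
im=cv2.imread("pics/w5.png")
cv2.imwrite("pics/c7.png",cv2.resize(im[105:280,225:325],None,fx=4.5,fy=3.4,interpolation=cv2.INTER_CUBIC))
```

```text
(no output)
```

View pics/c7.png

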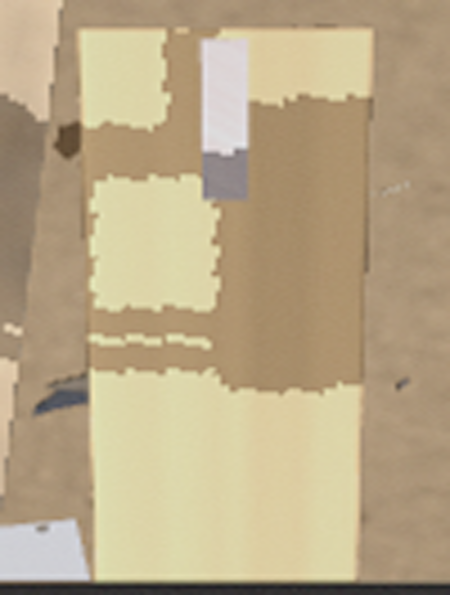

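Run:
```python
from h import *
np.set_printoptions(precision=1,suppress=True)
P=(np.array([451.8163,155.9762,141.6796]),np.array([179.9618,-0.0892,102.9537]))
q=lambda p:(p[0]/4.5+225-.4,p[1]/3.4+105-.35)
w=lambda p,z=8:onz("wrist",q(p),z,P)
a,b,c,d=w((80,28)),w((373,28)),w((95,578)),w((357,578))
print(a,b,c,d,np.linalg.norm(a-b),np.linalg.norm(c-d))
u=((a+b)-(c+d))/2;u/=np.linalg.norm(u);print("dir",np.degrees(np.arctan2(u[1],u[0])),"mid",(a+b)/2-82.5*u)
pl=[w(p,46) for p in [(201,38),(248,38),(248,150),(202,150)]];print(sum(pl)/4)
n=(b-a)/np.linalg.norm(b-a);print(np.degrees(np.arctan2(n[1],n[0])), np.degrees(np.arctan2(*(b-d)[1::-1])),np.degrees(np.arctan2(*(a-c)[1::-1])))
```

```text
[405.5 229.6   8. ] [461.1 242.5   8. ] [439.7  79.7   8. ] [495.9  92.6   8. ] 57.04051017294745 57.70280658791455
dir 102.96607069285001 mid [451.8 155.7   8. ]
[436.5 220.4  46. ]
12.985920501378938 103.0893970225785 102.84271506079105
```

```bash
python3 -c "
from h import *
go([453.6,147.9,6],103.0)"
```

```text
t 7.77 pos [451.2 157.  140.7] rot [-179.92   -0.08  103.1 ] w 90.9
shares [-0.0191  0.0009  0.2695] turn 0.0022 mm 135.1
```

Emit:
arm_command:
  targets:
    - [0, -0.019, 0.001, 0.06, 0]
    - [0, -0.019, 0.001, 0.12, 0]
    - [0, -0.019, 0.001, 0.18, 0]
    - [0, -0.019, 0.001, 0.22, 0]
    - [0, -0.019, 0.001, 0.25, 0]
    - [0, -0.019, 0.001, 0.264, 0]
    - [0, -0.019, 0.001, 0.27, 0]
    - [0, -0.019, 0.001, 0.27, 0]

```text
time_s: 8.43
ee_pos: [453.4, 148.4, 5.2]
ee_rot: [-179.8, -0.1, 103.1]
force: [-0.1, 0.2, 0.1]
gripper_width: 91.1
```

```bash
python3 -c "
from h import *
go([453.6,147.9,1.8],103.0)"
```

```text
t 8.43 pos [453.4 148.4   5.2] rot [-179.85   -0.08  103.14] w 91.1
shares [-0.001   0.0003  0.0068] turn 0.0032 mm 3.4
```

Emit:
arm_command:
  targets:
    - [0, -0.001, 0, 0.003, 0]
    - [0, -0.001, 0, 0.006, 0]
    - [0, -0.001, 0, 0.006, 0]

```text
time_s: 8.68
ee_pos: [453.8, 148.1, 2.7]
ee_rot: [-179.9, -0.1, 103.1]
force: [0.8, 0.1, 0.2]
gripper_width: 91.1
```

Lowering about 1 mm more, then closing on the long edges.

Emit:
arm_command:
  targets:
    - [0.1, 0, 0, 0.002, 0]
    - [0.2, 0, 0, 0.002, 0]
    - [0.35, 0, 0, 0.002, 0]
    - [0.5, 0, 0, 0.002, 0]
    - [0.6, 0, 0, 0.002, 0]
    - [0.7, 0, 0, 0.002, 0]
    - [0.7, 0, 0, 0.002, 0]
    - [0.7, 0, 0, 0.002, 0]
  squeeze: 30

```text
time_s: 9.35
ee_pos: [453.9, 148.1, 1.8]
ee_rot: [-179.9, -0.1, 103.1]
force: [-0.4, -0.7, 0.9]
gripper_width: 57.6
```

Emit:
arm_command:
  targets:
    - [1, 0, 0, -0.01, 0]
    - [1, 0, 0, -0.03, 0]
    - [1, 0, 0, -0.06, 0]
    - [1, 0, 0, -0.1, 0]
    - [1, 0, 0, -0.14, 0]
    - [1, 0, 0, -0.18, 0]
    - [1, 0, 0, -0.2, 0]
    - [1, 0, 0, -0.2, 0]
  squeeze: 40

```text
time_s: 10.02
ee_pos: [455.5, 148.4, 104.2]
ee_rot: [179.8, -0.1, 103.1]
force: [0.1, -0.5, -1.5]
gripper_width: 57.3
```

```bash
python3 -c "
from h import *
s=env.state();print(repr(s['ee_pos']),repr(s['ee_rot']),s['gripper_width'],s['force'],s['torque'])
cv2.imwrite('pics/w6.png',env.grab_frame('wrist')[:,:,::-1])
cv2.imwrite('pics/s7.png',cv2.resize(env.grab_frame('scene')[140:340,150:400,::-1],None,fx=3,fy=3,interpolation=cv2.INTER_CUBIC))
"
```

```text
array([455.5374, 148.3851, 104.1794]) array([179.7785,  -0.1005, 103.1468]) 57.25269023048581 [ 0.0898 -0.4632 -1.5114] [-0.0104 -0.1265  0.008 ]
```

View pics/w6.png

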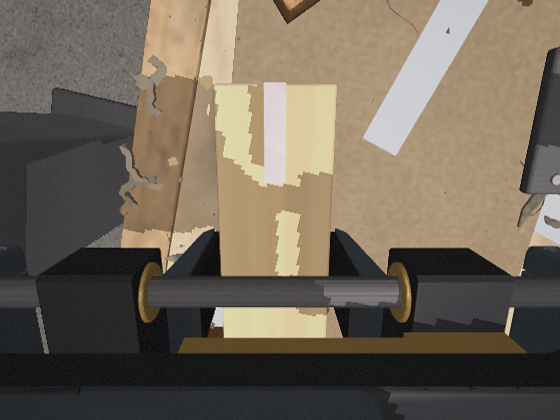

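View pics/s7.png

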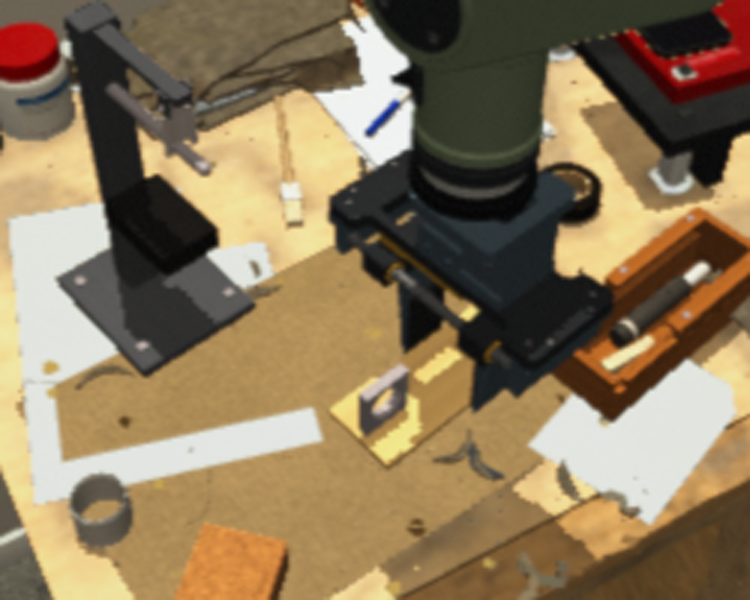

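The lid is held nearly level. Moving to a standoff in front of the peg.

```bash
python3 -c "
from h import *
go([558,178.5,191],102.3)"
```

```text
t 10.12 pos [453.8 147.9 101.7] rot [-179.93   -0.08  103.15] w 57.5
shares [ 0.0125  0.2167 -0.1788] turn 0.0189 mm 140.6
```

Emit:
arm_command:
  targets:
    - [1, 0, 0.02, -0.03, 0]
    - [1, 0, 0.05, -0.07, 0.01]
    - [1, 0.01, 0.09, -0.11, 0.019]
    - [1, 0.0125, 0.13, -0.15, 0.019]
    - [1, 0.0125, 0.17, -0.179, 0.019]
    - [1, 0.0125, 0.2, -0.179, 0.019]
    - [1, 0.0125, 0.2165, -0.179, 0.019]
    - [1, 0.0125, 0.2165, -0.179, 0.019]

```text
time_s: 10.78
ee_pos: [558.4, 178.5, 189.1]
ee_rot: [-179.8, -0.1, 102.3]
force: [-0.3, 0.5, -1.4]
gripper_width: 57.5
```

```bash
python3 -c "
from h import *
env.grab_frame('top')
s=env.state();print(repr(s['ee_pos']),repr(s['ee_rot']),s['gripper_width'],s['force'],s['torque'])
cv2.imwrite('pics/w8.png',env.grab_frame('wrist')[:,:,::-1])
f=env.grab_frame('scene');cv2.imwrite('pics/s8f.png',f[:,:,::-1])
cv2.imwrite('pics/s8.png',cv2.resize(f[120:270,150:350,::-1],None,fx=4,fy=4,interpolation=cv2.INTER_CUBIC))
t=env.grab_frame('top');cv2.imwrite('pics/t8.png',t[:,:,::-1])
cv2.imwrite('pics/t8c.png',cv2.resize(t[110:240,190:330,::-1],None,fx=4,fy=4,interpolation=cv2.INTER_CUBIC))
"
```

```text
array([556.9839, 178.1138, 188.9625]) array([-179.6676,   -0.0599,  102.2841]) 57.212785264439965 [-0.0564 -0.1723 -2.1071] [ 0.0111 -0.1067 -0.0106]
```

View pics/w8.png

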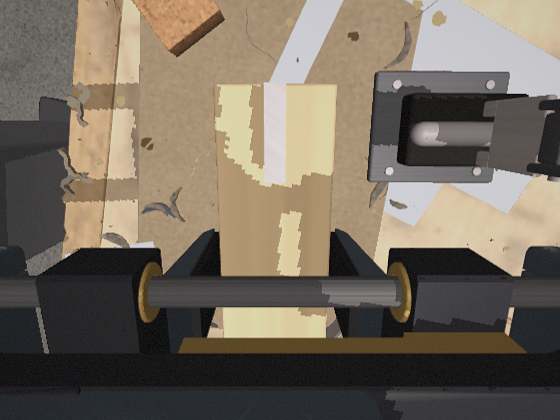

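View pics/s8.png

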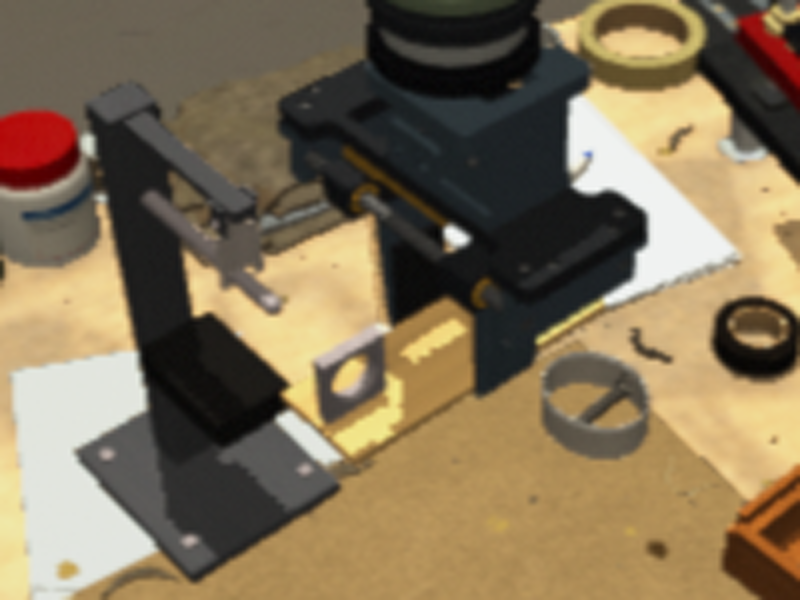

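View pics/t8c.png

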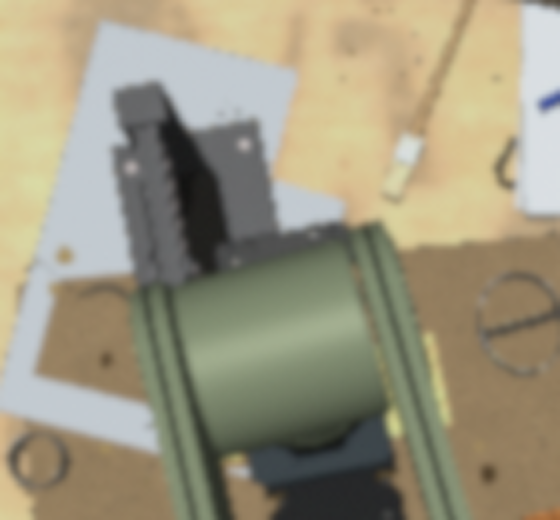

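The wrist view shows the plate top at columns 264–286, rows 83–185, and the peg tip at (412,133) with its axis level along row 133. In the scene crop, the hole centre is near (353,376) and the peg tip near (275,302).

Run:
```python
import cv2
a=cv2.imread("pics/w8.png");cv2.imwrite("pics/c8.png",cv2.resize(a[65:200,205:345],None,fx=5,fy=4.4,interpolation=cv2.INTER_CUBIC))
cv2.imwrite("pics/c9.png",cv2.resize(a[60:195,360:560],None,fx=4,fy=4,interpolation=cv2.INTER_CUBIC))
b=cv2.imread("pics/s8f.png");cv2.imwrite("pics/c10.png",cv2.resize(b[160:240,180:280],None,fx=7,fy=7,interpolation=cv2.INTER_CUBIC))
```

```text
(no output)
```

View pics/c8.png

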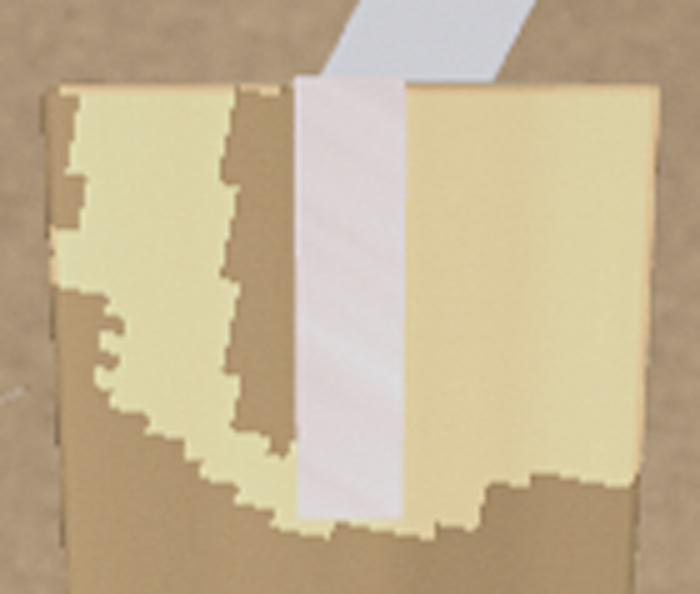

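View pics/c9.png

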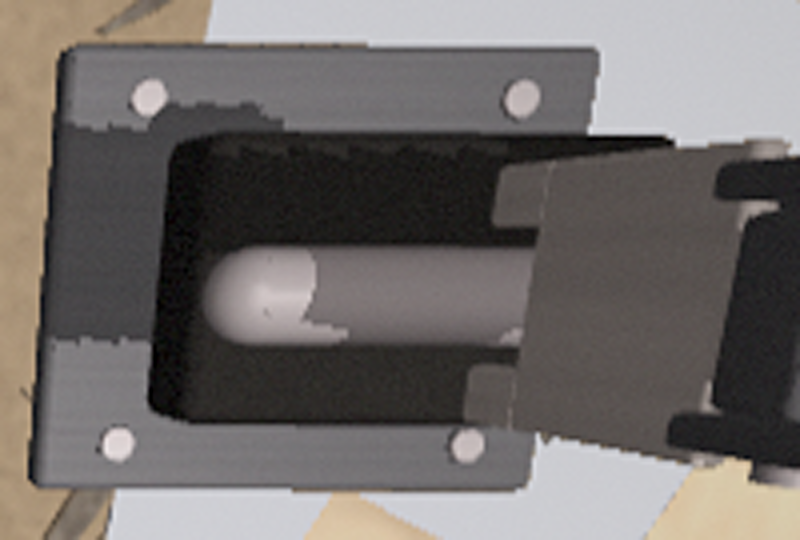

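View pics/c10.png

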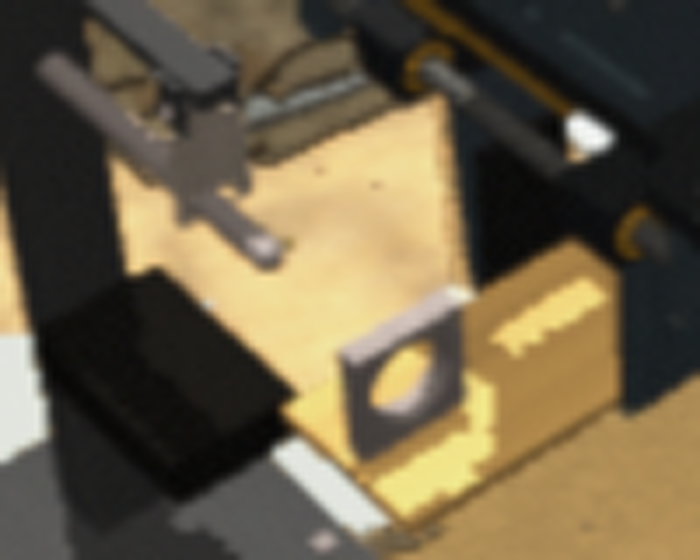

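```bash
cat > pnp.py <<'E'
from h import *
np.set_printoptions(precision=1,suppress=True)
c=env.camera_params("wrist");K=c["camera_matrix"];H=c["hand_eye"]
q=lambda p:(p[0]/5+205-.4,p[1]/4.4+65-.4)
ip=np.array([q(p) for p in [(295,77),(405,77),(403,520),(298,520),(47,88),(660,87)]])
X=np.array([(-78.5,-4,42),(-78.5,4,42),(-42.5,4,42),(-42.5,-4,42),(-82.5,-29,4),(-82.5,29,4)],float)
ok,rv,tv=cv2.solvePnP(X,ip,K,None)
R=cv2.Rodrigues(rv)[0]; pr=cv2.projectPoints(X,rv,tv,K,None)[0][:,0]; print("resid",(pr-ip).round(1).tolist())
for n,p in [("eye",(-60.5,0,24)),("mid",(0,0,0)),("end",(-82.5,0,0))]:
    print(n,"tool",H[:3,:3]@(R@np.array(p,float)+tv[:,0])+H[:3,3])
print("lid axes in tool\n",(H[:3,:3]@R).round(3))
P=(np.array([557.2,178.2,189.0]),np.array([-179.75,-0.06,102.28]))
q9=lambda p:(p[0]/4+360-.4,p[1]/4+60-.4)
tip=onz("wrist",q9((203,295)),215,P); b=onz("wrist",q9((520,298)),215,P); print("tip",tip,"on",b,"yaw",np.degrees(np.arctan2(*(b-tip)[1::-1])))
f=[onz("wrist",q9(p),8,P) for p in [(63,50),(600,48),(528,490),(35,487)]];print("foot",f,"yaws",np.degrees(np.arctan2(*(f[1]-f[0])[1::-1])),np.degrees(np.arctan2(*(f[2]-f[3])[1::-1])))
Rw=Rn.from_euler('xyz',P[1],degrees=True).as_matrix()
eyew=P[0]+Rw@(H[:3,:3]@(R@np.array((-60.5,0,24.))+tv[:,0])+H[:3,3]); print("eye world wrist",eyew)
q10=lambda p:(p[0]/7+180-.43,p[1]/7+160-.43)
print("scene proj of eye",proj("scene",eyew),"seen",q10((405,380)))
print("tip tri",tri([ray("scene",q10((272,252))),ray("wrist",q9((208,295)),P)]))
print("eye tri",tri([ray("scene",q10((405,380))),ray("wrist",q((350,300)),P)]))
E
python3 pnp.py
```

```text
resid [[-0.2, 0.4], [0.2, 0.4], [-0.1, -0.5], [0.1, -0.5], [-1.0, 0.2], [1.0, 0.1]]
eye tool [ 68.3  -0.5 -26.6]
mid tool [ 7.4 -0.2 -3.5]
end tool [89.9 -0.3 -2.2]
lid axes in tool
 [[-1.  0.  0.]
 [ 0.  1. -0.]
 [-0. -0. -1.]]
tip [598.4 257.2 215. ] on [631.3 264.  215. ] yaw 11.786988854273975
foot [array([626.6, 318.3,   8. ]), array([754.9, 346.7,   8. ]), array([778.4, 239.9,   8. ]), array([650.4, 212.8,   8. ])] yaws 12.478534699352974 11.993719082058314
eye world wrist [542.3 244.8 215.6]
scene proj of eye [237.3 213.1] seen (237.42714285714285, 213.85571428571427)
tip tri [597.  257.8 221.8]
eye tri [542.  245.  213.8]
```

The pose solve shows the lid level, with the eye 0.1 mm off the peg axis sideways and 0.6 mm above it. The peg tip is about 58 mm ahead. I'll push in gently and check the force.

Emit:
arm_command:
  targets:
    - [1, 0, 0.02, 0, 0]
    - [1, 0, 0.04, 0, 0]
    - [1, 0, 0.06, 0, 0]
    - [1, 0, 0.08, 0, 0]
    - [1, 0, 0.1, 0, 0]
    - [1, 0, 0.12, 0, 0]
    - [1, 0, 0.14, 0, 0]
    - [1, 0, 0.14, 0, 0]

```text
time_s: 11.65
ee_pos: [627.2, 193.4, 189.0]
ee_rot: [-179.8, -0.1, 102.3]
force: [0.1, -0.1, -1.1]
gripper_width: 57.3
```

```bash
python3 -c "
from h import *
s=env.state();print(repr(s['ee_pos']),repr(s['ee_rot']),s['gripper_width'],s['force'],s['torque'])
cv2.imwrite('pics/w9.png',env.grab_frame('wrist')[:,:,::-1])
f=env.grab_frame('scene')
cv2.imwrite('pics/s9.png',cv2.resize(f[140:250,170:310,::-1],None,fx=5,fy=5,interpolation=cv2.INTER_CUBIC))
"
```

```text
array([627.2026, 193.365 , 189.0329]) array([-179.8235,   -0.0666,  102.2768]) 57.346712425160646 [ 0.0737 -0.1124 -1.1425] [ 0.011  -0.0533  0.0012]
```

View pics/w9.png

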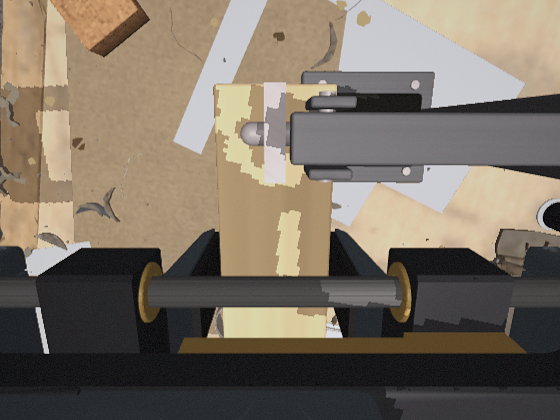

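View pics/s9.png

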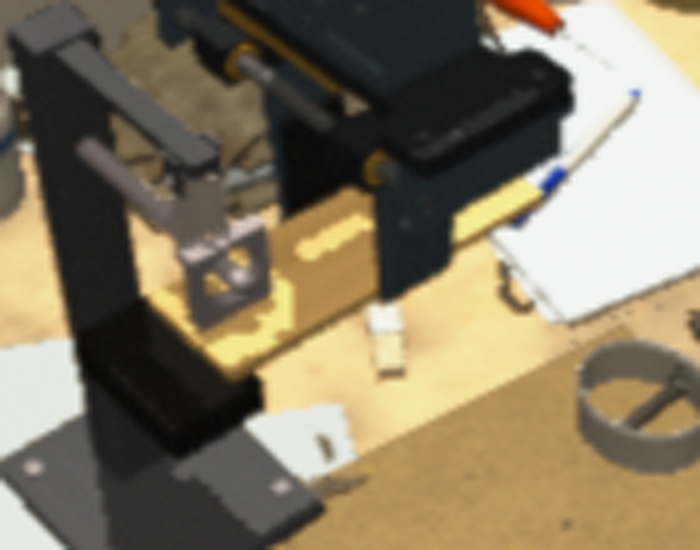

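The peg passes centrally through the hole; the wrist view has its tip at (240,133), about 14.6 mm beyond the plate. Pushing about 61 mm more past the keeper.

Emit:
arm_command:
  targets:
    - [1, 0, 0.018, 0, 0]
    - [1, 0, 0.036, 0, 0]
    - [1, 0, 0.054, 0, 0]
    - [1, 0, 0.072, 0, 0]
    - [1, 0, 0.09, 0, 0]
    - [1, 0, 0.108, 0, 0]
    - [1, 0, 0.122, 0, 0]
    - [1, 0, 0.122, 0, 0]

```text
time_s: 12.42
ee_pos: [686.3, 206.3, 188.2]
ee_rot: [-179.7, -0.1, 102.3]
force: [-0.3, -0.1, -1.2]
gripper_width: 57.4
```

```bash
python3 -c "
from h import *
s=env.state();print(repr(s['ee_pos']),repr(s['ee_rot']),s['gripper_width'],s['force'],s['torque'])
cv2.imwrite('pics/w10.png',env.grab_frame('wrist')[:,:,::-1])
f=env.grab_frame('scene')
cv2.imwrite('pics/s10.png',cv2.resize(f[140:250,150:290,::-1],None,fx=5,fy=5,interpolation=cv2.INTER_CUBIC))
"
```

```text
array([686.2976, 206.2628, 188.233 ]) array([-179.7392,   -0.0663,  102.2796]) 57.35473575767853 [-0.3142 -0.098  -1.2319] [ 0.0173 -0.1459 -0.012 ]
```

View pics/w10.png

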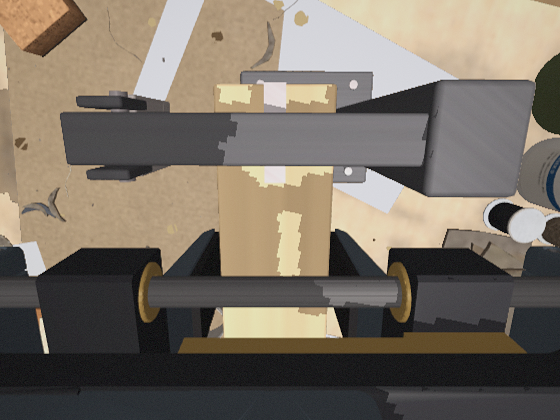

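View pics/s10.png

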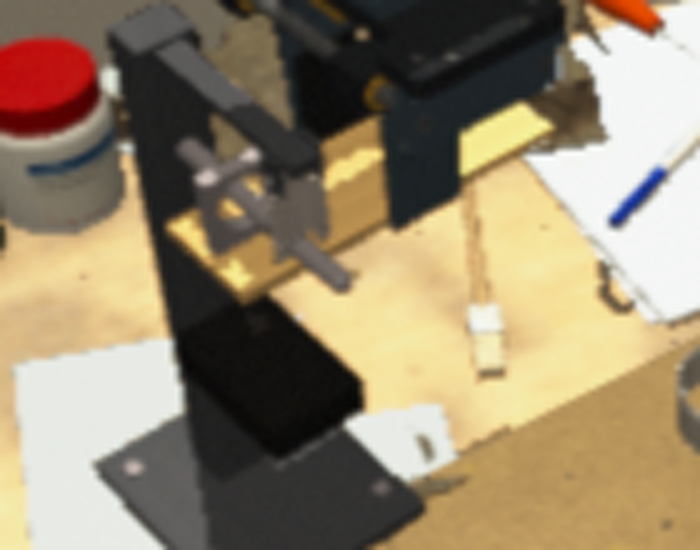

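The keeper hangs down again in front of the plate, seen in the scene crop at about (300,205), and the eye is about 2 mm past the seat. I'll ease the grip and lower the tail part-way before letting go.

Emit:
arm_command:
  targets:
    - [1, 0, 0, 0.004, 0]
    - [1, 0, 0, 0.008, 0]
    - [1, 0, 0, 0.012, 0]
    - [1, 0, 0, 0.014, 0]
    - [1, 0, 0, 0.014, 0]
  squeeze: 12

```text
time_s: 12.93
ee_pos: [684.3, 205.9, 181.3]
ee_rot: [-179.6, -0.1, 102.3]
force: [-1.0, 0.0, -0.6]
gripper_width: 57.8
```

Emit:
arm_command:
  targets:
    - [1, -0.001, 0, 0.008, 0]
    - [1, -0.003, 0, 0.016, 0]
    - [1, -0.005, 0, 0.024, 0]
    - [1, -0.007, 0, 0.032, 0]
    - [1, -0.01, 0, 0.04, 0]
    - [1, -0.01, 0, 0.04, 0]
  squeeze: 5

```text
time_s: 13.43
ee_pos: [685.0, 203.2, 161.4]
ee_rot: [-179.7, -0.3, 102.3]
force: [-1.0, 5.4, 2.2]
gripper_width: 57.9
```

```bash
python3 -c "
from h import *
s=env.state();print(repr(s['ee_pos']),repr(s['ee_rot']),s['gripper_width'],s['force'],s['torque'])
f=env.grab_frame('scene')
cv2.imwrite('pics/s11.png',cv2.resize(f[140:250,150:290,::-1],None,fx=5,fy=5,interpolation=cv2.INTER_CUBIC))
"
```

```text
array([685.0136, 203.2007, 161.3573]) array([-179.6709,   -0.2953,  102.2975]) 57.92270491044682 [-0.9887  5.3638  2.2164] [0.8925 0.109  0.0323]
```

View pics/s11.png

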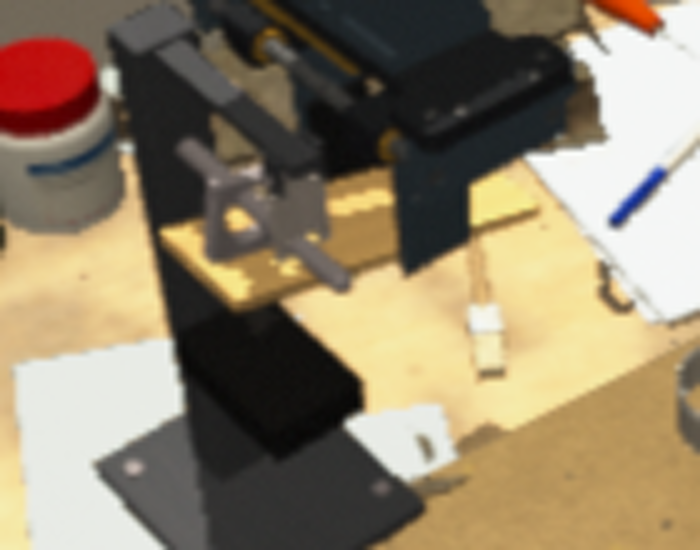

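The tail is tilting down, hinged on the peg. I'll lower it a little more, then release.

Emit:
arm_command:
  targets:
    - [1, 0, 0, 0.008, 0]
    - [1, 0, 0, 0.016, 0]
    - [1, 0, 0, 0.024, 0]
    - [1, 0, 0, 0.03, 0]
  squeeze: 3

```text
time_s: 13.82
ee_pos: [684.9, 203.0, 145.9]
ee_rot: [-179.7, -0.3, 102.3]
force: [-0.9, 4.5, 2.6]
gripper_width: 58.1
```

Emit:
arm_command:
  targets:
    - [0.6, 0, 0, 0, 0]
    - [0.3, 0, 0, 0, 0]
    - [0, 0, 0, 0, 0]
    - [0, 0, 0, 0, 0]
    - [0, 0, 0, 0, 0]
    - [0, 0, 0, 0, 0]
    - [0, 0, 0, 0, 0]
    - [0, 0, 0, 0, 0]

```text
time_s: 14.48
ee_pos: [684.9, 202.9, 145.9]
ee_rot: [-179.7, -0.2, 102.3]
force: [0.1, 0.2, 0.1]
gripper_width: 91.3
```

```bash
python3 -c "
from h import *
s=env.state();print(repr(s['ee_pos']),repr(s['ee_rot']),s['gripper_width'],s['force'],s['torque'])
f=env.grab_frame('scene')
cv2.imwrite('pics/s12.png',cv2.resize(f[140:250,150:290,::-1],None,fx=5,fy=5,interpolation=cv2.INTER_CUBIC))
cv2.imwrite('pics/w12.png',env.grab_frame('wrist')[:,:,::-1])
"
```

```text
array([684.9173, 202.8646, 145.9424]) array([-179.6585,   -0.2456,  102.303 ]) 91.31248740989061 [0.0781 0.1791 0.1061] [ 0.0148 -0.073   0.0139]
```

View pics/s12.png

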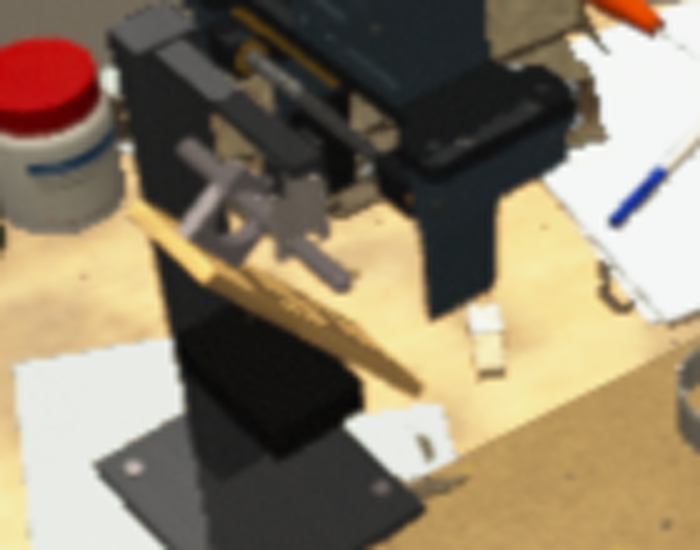

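View pics/w12.png

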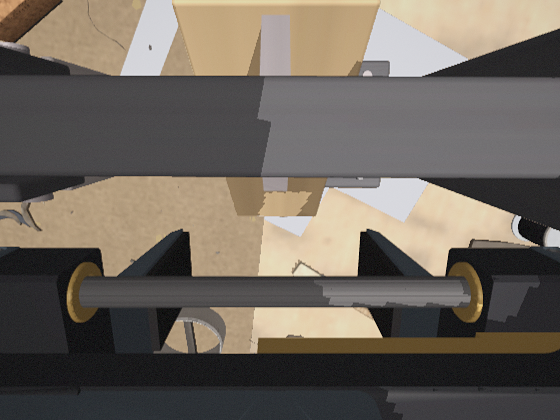

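Emit:
arm_command:
  targets:
    - [0, -0.04, 0, 0, 0]
    - [0, -0.1, 0, -0.02, 0]
    - [0, -0.18, 0, -0.06, 0]
    - [0, -0.26, 0, -0.12, 0]
    - [0, -0.34, 0, -0.18, 0]
    - [0, -0.42, 0, -0.22, 0]
    - [0, -0.44, 0, -0.24, 0]
    - [0, -0.44, 0, -0.24, 0]

```text
time_s: 15.25
ee_pos: [735.1, -18.9, 270.2]
ee_rot: [179.8, 0.1, 102.0]
force: [0.2, -0.8, 0.5]
gripper_width: 91.2
```

```bash
python3 -c "
from h import *
s=env.state();print(repr(s['ee_pos']),repr(s['ee_rot']),s['gripper_width'],s['force'],s['torque'])
f=env.grab_frame('scene');cv2.imwrite('pics/s13f.png',f[:,:,::-1])
cv2.imwrite('pics/s13.png',cv2.resize(f[140:270,150:290,::-1],None,fx=4.5,fy=4.5,interpolation=cv2.INTER_CUBIC))
t=env.grab_frame('top');cv2.imwrite('pics/t13.png',t[:,:,::-1])
cv2.imwrite('pics/t13c.png',cv2.resize(t[110:200,190:290,::-1],None,fx=6,fy=6,interpolation=cv2.INTER_CUBIC))
cv2.imwrite('pics/w13.png',env.grab_frame('wrist')[:,:,::-1])
"
```

```text
array([735.1443, -18.9471, 270.1791]) array([179.8419,   0.0795, 101.9587]) 91.22106371811499 [ 0.1752 -0.8125  0.5389] [-0.0014 -0.1767  0.0396]
```

View pics/s13.png

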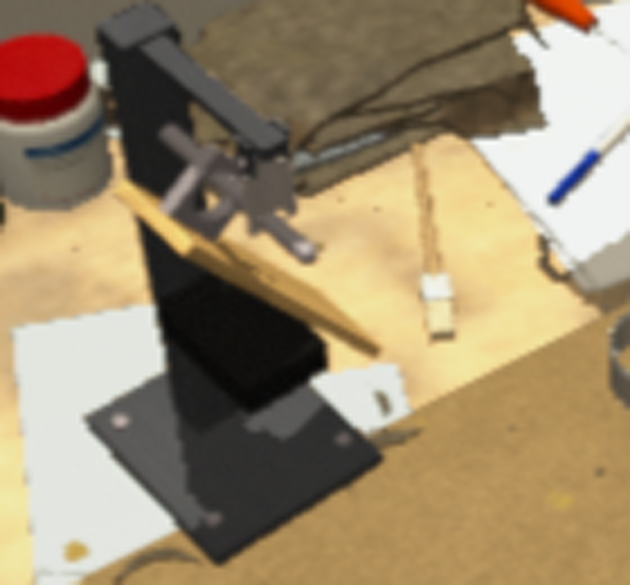

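View pics/t13c.png

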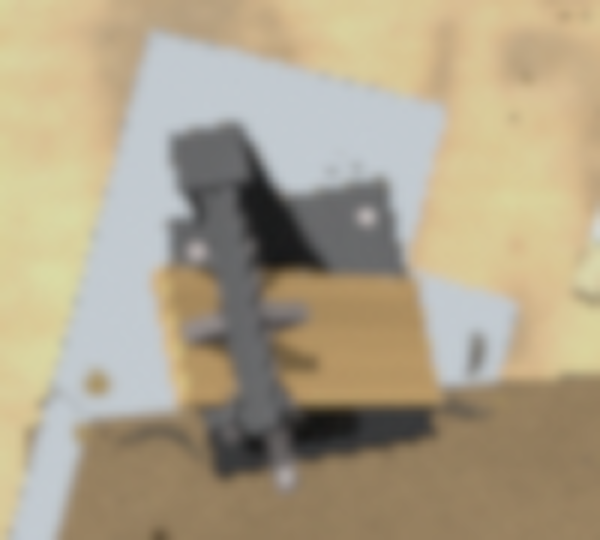

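View pics/w13.png

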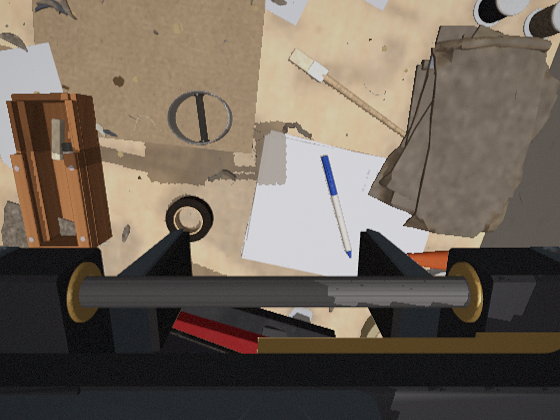

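```bash
python3 - <<'E'
from h import *
np.set_printoptions(precision=1,suppress=True)
s=lambda p:ray("scene",(p[0]/4.5+150-.4,p[1]/4.5+140-.4)); t=lambda p:ray("top",(p[0]/6+190-.4,p[1]/6+110-.4))
A=tri([s((186,252)),t((182,405))]); B=tri([s((378,352)),t((440,404))]); C=tri([s((118,185)),t((155,272))])
print(A,B,C)
v=B-A;print(np.linalg.norm(v),"plumb",np.degrees(np.arccos(-v[2]/np.linalg.norm(v))))
E
python3 - <<'E'
import cv2
a=cv2.imread("pics/s13f.png");cv2.imwrite("pics/c13.png",cv2.resize(a[160:230,170:240],None,fx=8,fy=8,interpolation=cv2.INTER_CUBIC))
E
```

```text
[634.5 301.5 211. ] [655.2 206.3  80.6] [688.3 313.3 214.2]
162.7835535634791 plumb 36.76806350707078
```

View pics/c13.png

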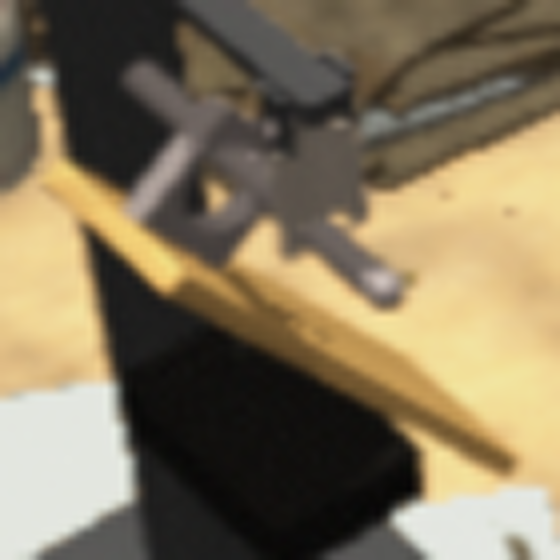

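The two-view triangulation puts the lid about 37° off plumb, against a limit of 43°. I'll check this more closely from above with the wrist camera.

```bash
python3 -c "
from h import *
go([701,95,290],102.0)"
```

```text
t 15.4 pos [732.3 -12.1 264.5] rot [-179.63   -0.31  102.28] w 91.0
shares [ 0.2229 -0.0159 -0.0497] turn 0.0062 mm 114.5
```

Emit:
arm_command:
  targets:
    - [0, 0.04, -0.004, -0.05, 0]
    - [0, 0.1, -0.01, -0.05, 0]
    - [0, 0.16, -0.016, -0.05, 0]
    - [0, 0.2, -0.016, -0.05, 0]
    - [0, 0.223, -0.016, -0.05, 0]
    - [0, 0.223, -0.016, -0.05, 0]
    - [0, 0.223, -0.016, -0.05, 0]

```text
time_s: 15.98
ee_pos: [700.6, 95.9, 289.2]
ee_rot: [-179.5, -0.3, 102.4]
force: [-0.3, -0.5, -0.1]
gripper_width: 91.5
```

```bash
python3 -c "
from h import *
env.grab_frame('top')
s=env.state();print(repr(s['ee_pos']),repr(s['ee_rot']),s['gripper_width'],s['force'])
w=env.grab_frame('wrist')[:,:,::-1]
cv2.imwrite('pics/w14.png',w)
cv2.imwrite('pics/c14.png',cv2.resize(w[:270,180:360],None,fx=3,fy=2.2,interpolation=cv2.INTER_CUBIC))
"
```

```text
array([700.8721,  94.8644, 289.3689]) array([-179.5534,   -0.2623,  102.3161]) 91.1731778816722 [-0.7562  0.6434 -0.1278]
```

View pics/w14.png

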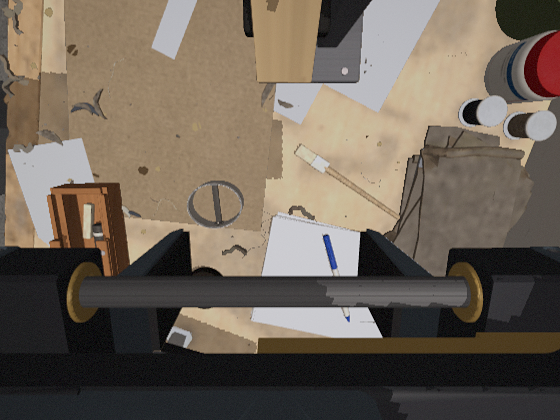

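The lid's tail is at the top edge of the view, about (290,80). I'll move 80 mm further in.

Emit:
arm_command:
  targets:
    - [0, 0.04, 0, -0.02, 0]
    - [0, 0.1, 0, -0.04, 0]
    - [0, 0.14, 0, -0.04, 0]
    - [0, 0.14, 0, -0.04, 0]
    - [0, 0.14, 0, -0.04, 0]

```text
time_s: 16.5
ee_pos: [686.6, 162.0, 309.5]
ee_rot: [-179.6, -0.2, 102.3]
force: [-0.3, -0.6, 0.1]
gripper_width: 91.0
```

```bash
python3 -c "
from h import *
env.grab_frame('top')
s=env.state();print(repr(s['ee_pos']),repr(s['ee_rot']),s['gripper_width'],s['force'])
w=env.grab_frame('wrist')[:,:,::-1]
cv2.imwrite('pics/w15.png',w)
"
```

```text
array([686.6708, 161.259 , 309.3074]) array([-179.5237,   -0.2077,  102.2003]) 90.93653905495404 [ 0.63   -0.7579  0.1157]
```

View pics/w15.png

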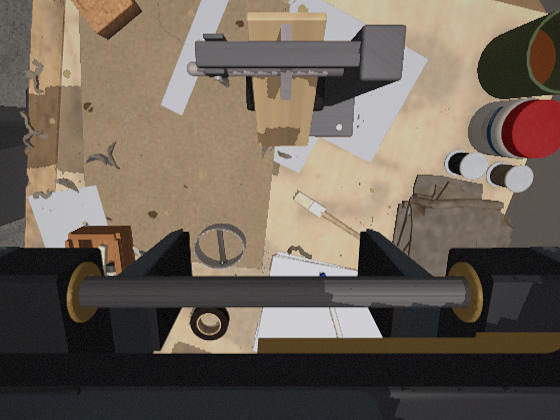

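```bash
python3 -c "
import cv2
w=cv2.imread('pics/w15.png')
cv2.imwrite('pics/c15.png',cv2.resize(w[:160,180:360],None,fx=4.4,fy=3.75,interpolation=cv2.INTER_CUBIC))"
```

```text
(no output)
```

View pics/c15.png

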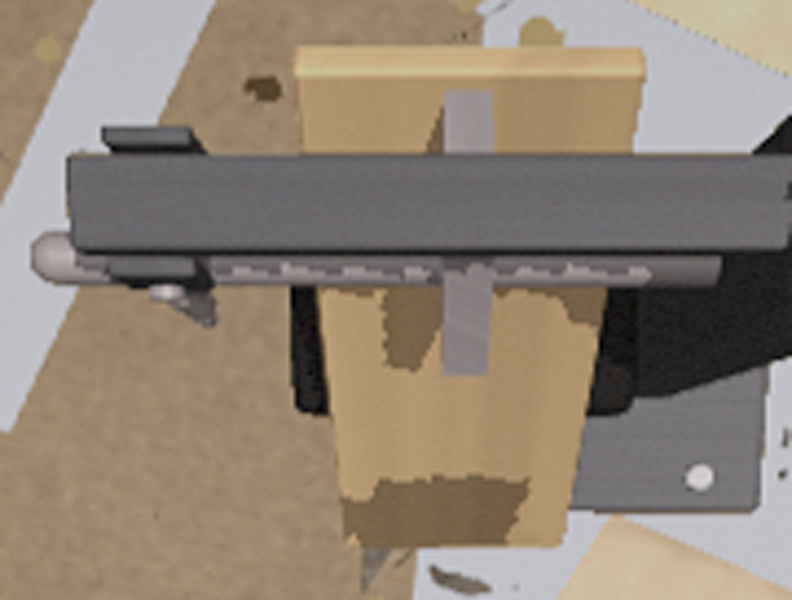

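Run:
```python
from h import *
np.set_printoptions(precision=1,suppress=True)
c=env.camera_params("wrist");K=c["camera_matrix"];H=c["hand_eye"]
q=lambda p:(p[0]/4.4+180-.4,p[1]/3.75-.4)
ip=np.array([q(p) for p in [(297,74),(643,75),(563,547),(347,547),(443,374),(488,373),(445,91),(493,91)]])
X=np.array([(-82.5,-29,4),(-82.5,29,4),(82.5,29,4),(82.5,-29,4),(-42.5,-4,42),(-42.5,4,42),(-78.5,-4,42),(-78.5,4,42)],float)
for idx in (range(8),range(4)):
    idx=list(idx)
    ok,rv,tv=cv2.solvePnP(X[idx],ip[idx],K,None); R=cv2.Rodrigues(rv)[0]
    print("res",(cv2.projectPoints(X[idx],rv,tv,K,None)[0][:,0]-ip[idx]).round(1).tolist())
    P=(np.array([686.6,161.4,309.4]),np.array([-179.55,-0.2,102.25]))
    Rw=Rn.from_euler('xyz',P[1],degrees=True).as_matrix()
    xa=Rw@H[:3,:3]@R@[1,0,0]; e=P[0]+Rw@(H[:3,:3]@(R@np.array((-60.5,0,24.))+tv[:,0])+H[:3,3])
    print("plumb",np.degrees(np.arccos(-xa[2])),"eye",e)
    tip=onz("wrist",q((32,257)),215,P); print("tip",tip,"eye past tip",(e-tip)@[.978,.208,0],"lateral",(e-tip)@[-.208,.978,0])
```

```text
res [[3.4, -8.6], [-3.6, -8.7], [-0.8, 7.0], [0.9, 6.7], [0.3, -16.2], [-0.5, -15.8], [0.3, 18.1], [-0.0, 18.2]]
plumb 47.42112772547684 eye [666.1 291.9 178.3]
tip [597.8 257.6 215. ] eye past tip 73.98313799852859 lateral 19.36439275069355
res [[-0.1, 0.1], [0.1, -0.1], [-0.2, 0.1], [0.2, -0.1]]
plumb 36.65600150315343 eye [668.6 278.4 201.7]
tip [597.8 257.6 215. ] eye past tip 73.548646945674 lateral 5.606822096667997
```

The four lid corners give 36.7° off plumb, unchanged from 1.2 s earlier, with the eye about 0.5 mm past the seat. The keeper hangs in its plane. A last look at the bystanders and keeper before handing in.

Run:
```python
from h import *
f=env.grab_frame('scene')[:,:,::-1]; t=env.grab_frame('top')[:,:,::-1]
cv2.imwrite('pics/s16.png',f); cv2.imwrite('pics/c16.png',cv2.resize(f[155:235,170:250],None,fx=7,fy=7,interpolation=cv2.INTER_CUBIC))
s0=cv2.imread('pics/scene0.png'); p=cv2.imread('pics/s13f.png')
for n,(x,y,r) in dict(round=(183,310,16),heel=(298,220,17),sand=(225,340,28),tape=(340,203,16)).items():
    tm=s0[y-r:y+r,x-r:x+r]; m=cv2.matchTemplate(f[y-r-12:y+r+12,x-r-12:x+r+12].copy(),tm,cv2.TM_CCOEFF_NORMED); _,v,_,l=cv2.minMaxLoc(m); print(n,round(v,3),l[0]-12,l[1]-12)
d=cv2.absdiff(f[150:250,165:245].copy(),p[150:250,165:245]).max(); print("max change at stand since t=15.3:",d)
```

```text
round 0.999 0 0
heel 0.999 0 0
sand 0.998 0 0
tape 0.999 0 0
max change at stand since t=15.3: 92
```

View pics/c16.png

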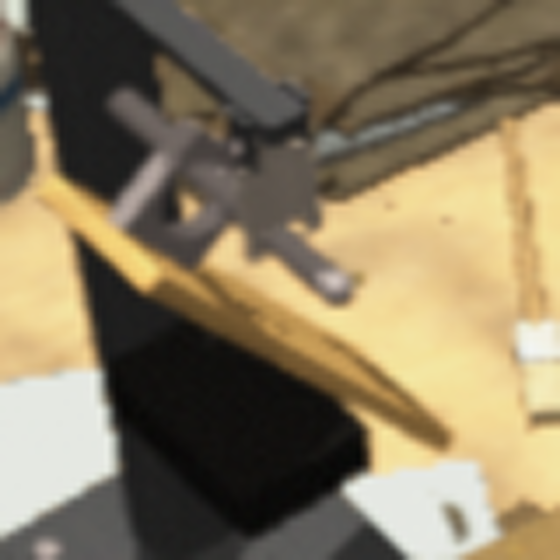

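```bash
python3 -c "
from h import *
print(env.job_done()); print(env.state()['time_s'])"
```

```text
the job is handed in; nothing more can be done
None
the job is handed in; nothing more can be done
```

The lid is hanging by its eye on the peg, behind the keeper, and I handed the job in at about 17 s of the 64 s. I gripped it by the eye plate, raised it about 6.5 mm over the lip, slid it out and laid it down. Then I took it by its long edges, pushed it past the keeper, lowered the tail part-way and let go.

**Checks that agreed**
- **Keeper and eye:** the keeper hangs down in the pictures. The eye is about 0.5 mm past the seat.
- **Tilt:** the lid is 36.7° off plumb, against 36.8° measured 1.2 s earlier by a second method. The limit is 43°.
- **Bystanders:** all four showed no shift in the scene picture.
- **Gripper:** open and clear, with about zero force.

**Checks that disagreed**
- **Angle:** the task text says about 27°, but I measured about 37°. I left it because it is inside the limit.
- **Eye height:** the final wrist-camera estimate put the eye 13 mm below the peg axis. The limit is also 13 mm, but the peg through the hole allows only about 7.5 mm, so I took this as measuring error.
- **Pose fit:** a fit that included the eye-plate corners had residuals of up to 18 pixels and gave 47.4°, over the limit. I judged those corners misidentified and used only the four lid corners.
- **Stillness:** comparing two pictures of the stand showed pixel changes that I took to be the gripper's shadow, without confirming it. The lid's outline and angle looked unchanged.

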